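# Mount the coupler on the ball fixture for marking

### The job

The grey ball coupler is next to be laser-marked. Raise its red-tipped handle, lower the coupler gently over the large steel ball of the blue fixture (not the small brass ball of the yellow one) until it sits flat on the blue base, then press the handle fully down to lock it and let go.

Things in the scene. Friction and masses are not known exactly. Their poses are not given: they have to be found in the camera images.
- coupler: loose grey ball coupler, 0.4-0.7 kg: a bell 53.5 mm tall, 52 mm across at top, 76 at its rim; mouth 68 mm wide inside, narrowing to 44, so it centres itself on the ball. Origin: centre of lower rim, z up. Tongue along -x to 85 mm. Handle pivot: 61 mm above the origin on the bell's axis, along y. Centre of mass is just below the pivot: it hangs almost level from the upright handle
- handle (a joint): angle of the coupler's handle, rad: 0 = fully down, locked (bar level, along the coupler's +x), 1.57 = straight up, stop at 1.9. Balanced, light friction (0.012 N m): it stays where left. A claw on the handle, on the +x side of the bell, hooks in under the ball when down; above 0.5 rad it is clear of the ball
- handle_grip (a point): centre of the red barrel at the handle's end, 85 mm from the pivot: a cylinder 20 mm in diameter, 24 mm long, axis parallel to the pivot and the coupler's y. Pinch it on its flat ends, 24 mm apart; it is a revolving sleeve, turning freely on the handle, so the held handle swings about it.
- blue_fixture: blue round base, 96 mm diameter, 30 mm tall, fixed, with a 40 mm steel ball on a 16 mm neck at its centre. Origin: centre of the underside, z up; flat blue top (the coupler's rim rests on it) at 30 mm, ball's centre at 57, its top at 77. Coupler yaw is free. The like yellow base with a 28 mm brass ball is not to be used
Not all that is in view belongs to the job. Of the things that look like the coupler, the middle-sized one is meant.

How it is judged:
By the outcome, as a careful person would: the job done as asked, in the order asked, and still so for the second after the job is handed in, with the robot touching nothing.
It also fails if it takes over 48 s, if anything falls off the work surface, if the arm or the gripper's body presses on something with over 40 N, if the wrist force passes 120 N, or if a joint passes its speed limit or range.

### The arm

A 6-joint arm with a two-finger parallel gripper is mounted at the origin on the work surface. World frame = base frame: x ahead of the robot, y to its left, z up, the work surface at z = 0. Lengths are in m, angles in degrees, forces in N, time in s.
With the tool pointing down it reaches from about 0.4 to 0.825 m from the base axis. Payload 7 kg.
Tool frame: the origin (TCP) lies on the centre line of the jaws, within the pads' length; the fingertips stand 19 mm ahead of it and the grasp point (between the pads) is the TCP; z points along the fingers, y is the line along which they close (so a half turn about z gives the same grasp; the last joint's range is limited). The gripper opens to 88 mm and grips with 3 to 60 N. Pads are 19 mm wide; open, the fingers measure 130 mm over their backs; the gripper's body (78 mm by 193 mm) begins 47 mm behind the grasp point.
Start: joints at [89.788, 20.546, 0.682, 0, -70.136, -16.507], TCP at [0.194, 0.646, 0.246] pointing down, gripper open.
Joint ranges: [-176.03, 176.03], [-82.01, 121.73], [-58.28, 71.71], [-173.87, 95.51], [-174.79, -0.11], [-173.66, 173.66]. Speed limits (degrees/s): [136.94, 136.94, 172.46, 180, 180, 180].

### API

Orientations are given as [roll, pitch, yaw] about the fixed x, y, z axes, in that order (R = Rz(yaw) Ry(pitch) Rx(roll)).
In Python, from plant import get_state, capture, close_job gives the robot as it stands.
- The arm moves only by the tool apply_moves, never from a script. Its argument "targets" is a list of rows, each a list of 7 numbers: the opening, from 0 (shut) to 1 (fully open), then the shift along the tool's x, y, z normalised to -1 to 1, where 1 is 1000 mm, then the turn, a rotation vector about the tool's x, y, z normalised to -1 to 1, where 1 is 90 degrees. In form: [[claw, tx, ty, tz, ax, ay, az], ...]. A call has 1 to 20 rows; each row shifts and turns the commanded pose from where the row before left it, along the tool's axes as they then stand; what a row does not reach is not made up. A row lasts 1/12 s, in which the tool goes at most 41.7 mm and 7.16 degrees, less where a joint would pass 70% of its speed; a pose out of reach is approached as far as the arm can. A call with a number of a shift or a turn outside -1 to 1 is refused whole. A call with a gripper value outside its range is refused whole. The fingers move at their own pace and stop on an object; "newtons" is the grip in N (left out, the last holds). Time passes only in rows, so rows that do not move let the fingers close. It gives the time, the measured TCP pose, the force, the opening and the grip force at its end, in the units of the state.
- get_state(): the state, without advancing time (a new reading comes with each control period).
- capture(name): name is "scene" or "top"; returns a dict with "frame" (400x640x3 uint8, red, green, blue), "range_z" (400x640 float32, m along the optical axis (not along the pixel's ray), 0 where there is no reading), "camera_matrix" (3x3 intrinsics, pixels), "T" (4x4, takes a point from camera to world coordinates). Camera axes: x right, y down, z forward; pixel columns grow to the right and rows downward; lengths in m; the calibration is good to about 2 mm. A picture is of the moment at which its call begins.
- close_job(): hands the job in; it is judged then, once.
The state is a dict: "time_s": time; "joints": joint angles; "qd": joint speeds; "joint_torque": joint torques, N m; "tcp_pos": TCP position; "eef_rot": TCP orientation; "contact_force": force on the tool from outside, world axes, zero at the start; "moment": the same for the moment, N m; "gripper_width": finger opening in m; "gripper_force": force on a finger pad.
Only numpy, scipy, OpenCV 4.12 (cv2) and the standard library are available. Lean on these libraries where they do the work, as an engineer would, in place of code of your own. Each camera call takes 0.05 s, during which the arm holds its last target. There are 200 camera calls.

## Working session

There is one attempt and no reset: what is moved stays moved. The work goes in short steps, Python scripts to look and compute and a tool call to move; the robot and the scene stay as the last step left them, time stands still between calls to the robot, and variables do not carry over. Pictures are saved under pics/ and viewed, at most 10 in all, crops included, and the job is handed in when it is done.

Besides the shell and the picture viewer there is one more tool, called by a JSON object that holds its "api" and its "payload". apply_moves: Moves the arm, as the interface text tells. Scaled input: -1 to 1 covers 1000 mm each way for a shift and 90 degrees each way for a turn. Its arguments: {"type":"object","properties":{"targets":{"type":"array","items":{"type":"array","items":{"type":"number"}}},"newtons":{"type":"number"}},"required":["targets"]}

```bash
ls; mkdir -p pics; python3 - <<'E'
from plant import *
import cv2,numpy as np
print(get_state())
for n in("scene","top"):
    c=capture(n); cv2.imwrite(f"pics/{n}0.png",c["frame"][:,:,::-1]); np.savez(f"{n}0.npz",**c); print(c["camera_matrix"],c["T"])
E
```

```text
pics
{'time_s': 0.0, 'joints': array([ 8.97891314e+01,  2.05916939e+01,  6.34110747e-01, -2.20230778e-02,
       -7.01361525e+01, -1.65085469e+01]), 'qd': array([-0.02778647, -0.05116265,  0.01563673,  0.03187568,  0.03211131,
       -0.0395459 ]), 'joint_torque': array([-1.18912860e-03, -5.82718134e+01,  2.93078935e+01,  6.99760392e+00,
        6.88961009e-03, -1.47287392e-04]), 'tcp_pos': array([0.19404909, 0.64602272, 0.24461632]), 'eef_rot': array([ 1.79904245e+02, -6.78898017e-03, -1.67269099e+01]), 'contact_force': array([-0.97826265, -0.0046439 ,  0.05946411]), 'moment': array([-0.03447558,  0.08392349, -0.00681974]), 'gripper_force': 0.0, 'gripper_width': 0.08764730583623839}
[[471.9340657    0.         317.1753792 ]
 [  0.         471.9340657  200.33726677]
 [  0.           0.           1.        ]] [[ 0.42444423  0.62601236 -0.65418317  1.22918416]
 [ 0.90537683 -0.30286448  0.29760024 -0.39207165]
 [-0.01182742 -0.71859699 -0.69532617  0.96465377]
 [ 0.          0.          0.          1.        ]]
[[381.49341998   0.         319.89014138]
 [  0.         381.49341998 197.3669201 ]
 [  0.           0.           1.        ]] [[ 0.01782427 -0.9807621   0.19439136  0.18292596]
 [-0.9996126  -0.02163687 -0.01750721 -0.0071939 ]
 [ 0.02137643 -0.194004   -0.98076781  1.02868741]
 [ 0.          0.          0.          1.        ]]
```

View pics/scene0.png

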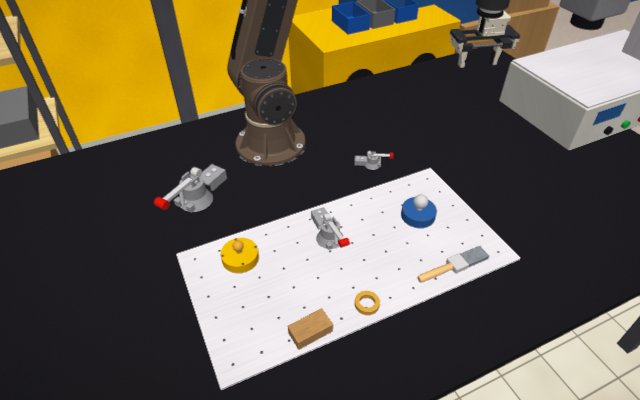

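View pics/top0.png

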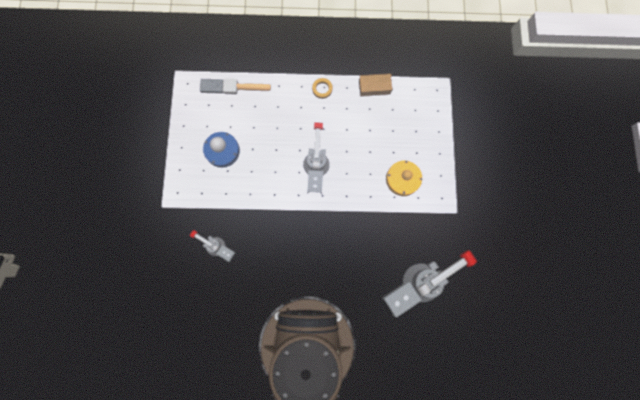

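The scene view shows the middle coupler at about (328,230), with its red grip at (343,242), and the blue fixture at (419,210). In the top view the coupler bell is at (316,162), its red grip at (318,126) and the blue fixture at (221,149). The big and small lookalikes are off the plate.

```bash
cat > h.py <<'E'
import numpy as np,cv2
from plant import *
def cloud(c):
    z=np.asarray(c["range_z"],float); v,u=np.mgrid[:400,:640]; K=c["camera_matrix"]; T=c["T"]
    P=np.stack([(u-K[0,2])/K[0,0]*z,(v-K[1,2])/K[1,1]*z,z],-1)
    return P@T[:3,:3].T+T[:3,3]
def masks(c):
    h=cv2.cvtColor(c["frame"],cv2.COLOR_RGB2HSV); H,S,V=[h[...,i].astype(int) for i in range(3)]
    ok=c["range_z"]>0
    return {"red":ok&((H<6)|(H>174))&(S>170)&(V>90),"blue":ok&(H>100)&(H<125)&(S>120)&(V>40),"H":H,"S":S,"V":V}
E
python3 - <<'E'
from h import *
for n in("scene","top"):
    c=dict(np.load(n+"0.npz")); P=cloud(c); m=masks(c)
    R=lambda x0,x1,y0,y1:(P[...,0]>x0)&(P[...,0]<x1)&(P[...,1]>y0)&(P[...,1]<y1)
    c0=(316,160) if n=="top" else (328,230)
    print(n,"near coupler",P[c0[1],c0[0]])
    box=R(.38,.85,-.5,.6)
    r=m["red"]&box; q=P[r]; print("red",r.sum(),q.mean(0),q.min(0),q.max(0),np.argwhere(r).mean(0))
    b=m["blue"]&box; q=P[b]; q=q[(q[:,2]>.0)]; print("blue",len(q),np.percentile(q,[1,50,99],axis=0))
    t=q[abs(q[:,2]-np.percentile(q[:,2],85))<.004]; print("bluetop",len(t),cv2.minEnclosingCircle(t[:,:2].astype(np.float32)),t[:,2].mean())
    bc=q.mean(0); g=box&(np.hypot(P[...,0]-bc[0],P[...,1]-bc[1])<.04)&(P[...,2]>bc[2]+.02); q=P[g];
    A=np.c_[2*q,np.ones(len(q))]; s=np.linalg.lstsq(A,(q**2).sum(1),rcond=None)[0]; print("ball",len(q),s[:3],np.sqrt(s[3]+s[:3]@s[:3]),q[:,2].max())
    k=P[c0[1],c0[0]]; g=box&(np.hypot(P[...,0]-k[0],P[...,1]-k[1])<.15)&(P[...,2]>.02); q=P[g]
    print("plate z",np.median(P[box&(m['V']>200)&(m['S']<40)][:,2]))
    print("coupler",len(q),q.min(0),q.max(0))
    np.save(n+"_c.npy",q)
    rect=cv2.minAreaRect(q[:,:2].astype(np.float32)); print(rect)
E
```

```text
scene near coupler [ 0.49178757 -0.02729717  0.06193343]
red 62 [ 0.56519109 -0.02154222  0.08869913] [ 0.55494685 -0.03150441  0.07570175] [ 0.57142149 -0.01003985  0.09348482] [241.88709677 343.35483871]
blue 671 [[0.46554472 0.19654653 0.01332981]
 [0.52611022 0.22869186 0.03761291]
 [0.55753003 0.28651991 0.04332693]]
bluetop 445 ((0.5112388730049133, 0.240960031747818), 0.04800654575228691) 0.038865936511532605
ball 172 [0.51111166 0.24357784 0.0682    ] 0.018021229100858047 0.08762083227551831
plate z 0.00890617476033767
coupler 860 [ 0.39118314 -0.04869264  0.02012685] [0.5731984  0.01562599 0.09348482]
((0.48185813426971436, -0.016877420246601105), (0.06431950628757477, 0.18139642477035522), 86.22567749023438)
top near coupler [ 0.47520089 -0.01242442  0.06007406]<stdin>:8: RuntimeWarning: Mean of empty slice.
  ret = um.true_divide(
Traceback (most recent call last):
ValueError: zero-size array to reduction operation minimum which has no identity
```

```bash
python3 - <<'E'
from h import *
for n in("scene","top"):
    c=dict(np.load(n+"0.npz")); P=cloud(c); H=cv2.cvtColor(c["frame"],cv2.COLOR_RGB2HSV).astype(int)
    box=(P[...,0]>.36)&(P[...,0]<.62)&(P[...,1]>-.09)&(P[...,1]<.07)&(c["range_z"]>0)
    f=c["frame"].astype(int); red=box&(f[...,0]>90)&(f[...,0]>2*f[...,1])&(f[...,0]>2*f[...,2])
    q=P[red]; print(n,"red",len(q),q.mean(0),q.min(0),q.max(0)); top=q[q[:,2]>q[:,2].max()-.006]; print(" redtop",top.mean(0), cv2.minAreaRect(q[:,:2].astype(np.float32)))
    g=box&(P[...,2]>.018)&~red; q=P[g]
    l=q[q[:,2]<.03]
    for lo in np.arange(.015,.1,.01):
        s=q[(q[:,2]>=lo)&(q[:,2]<lo+.01)]
        if len(s)>3: print("  z%.3f"%lo,len(s),s.mean(0).round(4),s.min(0).round(4),s.max(0).round(4))
    if n=="top":
        v,u=np.mgrid[:400,:640]; b=(f[...,2]>1.6*f[...,0])&(v>120)&(v<175)&(u>195)&(u<245)&(c["range_z"]>0); q=P[b]; t=q[q[:,2]>.03]; print(len(t),cv2.minEnclosingCircle(t[:,:2].astype(np.float32)),np.median(t[:,2]))
        bx=(np.hypot(P[...,0]-.511,P[...,1]-.2415)<.035)&(P[...,2]>.055); q=P[bx]; print("ball",len(q),q.mean(0),q[q[:,2]>.082].mean(0),q[:,2].max())
    x0,x1,y0,y1=(260,400,180,280) if n=="scene" else (270,370,100,210)
    cv2.imwrite(f"pics/{n}_z.png",cv2.resize(c["frame"][y0:y1,x0:x1,::-1],None,fx=4,fy=4,interpolation=cv2.INTER_CUBIC))
E
python3 -c "
import cv2,numpy as np
a=cv2.imread('pics/scene_z.png');b=cv2.imread('pics/top_z.png');a=cv2.resize(a,(448,320));b=cv2.resize(b,(320,352))
o=np.zeros((352,768,3),np.uint8);o[:320,:448]=a;o[:,448:]=b;cv2.imwrite('pics/both.png',o)" 
```

```text
scene red 74 [ 0.56412938 -0.02090116  0.08726302] [ 0.50848619 -0.03150441  0.02954399] [ 0.5731984  -0.00615594  0.09348482]
 redtop [ 0.56368642 -0.01977691  0.09071433] ((0.5404745936393738, -0.019016487523913383), (0.023543622344732285, 0.06480962038040161), 88.06269836425781)
  z0.015 65 [ 0.4782 -0.0341  0.0217] [ 0.3923 -0.0487  0.018 ] [0.5197 0.0156 0.0249]
  z0.025 109 [ 0.4854 -0.0324  0.0295] [ 0.3912 -0.0462  0.025 ] [0.5185 0.0118 0.035 ]
  z0.035 163 [ 0.4405 -0.021   0.0418] [ 0.3921 -0.0412  0.0353] [0.523  0.0083 0.0449]
  z0.045 103 [ 0.4534 -0.022   0.0484] [ 0.3945 -0.0414  0.045 ] [0.5234 0.0067 0.0546]
  z0.055 135 [ 0.4831 -0.0202  0.0613] [ 0.4464 -0.0411  0.0551] [0.5172 0.0111 0.0649]
  z0.065 57 [ 0.4825 -0.0193  0.0707] [ 0.4469 -0.0387  0.0651] [ 0.5571 -0.0018  0.0749]
  z0.075 163 [ 0.501  -0.0168  0.0801] [ 0.4499 -0.0328  0.075 ] [5.73e-01 5.00e-04 8.48e-02]
  z0.085 8 [ 0.5543 -0.0149  0.0882] [ 0.5431 -0.0222  0.0857] [ 0.5701 -0.0059  0.092 ]
top red 22 [ 0.56048733 -0.0159296   0.09186949] [ 0.55452452 -0.02346929  0.08903028] [ 0.56605302 -0.00
[... 367 characters left out ...]
.4252 -0.01    0.043 ] [ 0.3923 -0.0369  0.0351] [0.5134 0.0143 0.045 ]
  z0.045 176 [ 0.4256 -0.0096  0.0468] [ 0.3919 -0.0341  0.045 ] [0.475  0.0141 0.0545]
  z0.055 158 [ 0.4766 -0.0116  0.0623] [ 0.4518 -0.0364  0.0554] [0.5015 0.0141 0.0649]
  z0.065 32 [ 0.4742 -0.0118  0.0691] [ 0.4497 -0.0335  0.065 ] [0.5006 0.0139 0.075 ]
  z0.075 185 [ 0.493  -0.0119  0.0801] [ 0.4481 -0.0278  0.0751] [0.5551 0.006  0.0847]
  z0.085 67 [ 0.5462 -0.0141  0.0884] [ 0.4568 -0.0263  0.085 ] [ 0.5704 -0.0026  0.094 ]
602 ((0.507964551448822, 0.24636973440647125), 0.04587069898843765) 0.039655644629880415
ball 187 [0.50557569 0.24495617 0.07940272] [0.50782941 0.24716668 0.08475009] 0.08954090472853116
```

View pics/both.png

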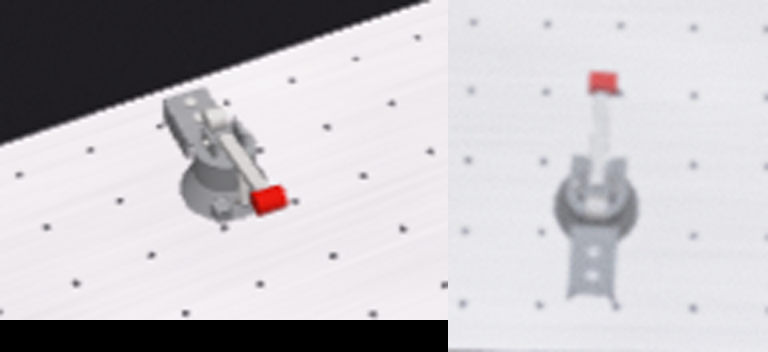

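The crops show the coupler on the plate with its tongue towards the robot and the handle raised slightly. Its red grip is at about x .562, y -.018, z .083, and the coupler yaw is about -2.5°. The blue centre is at about (.5095, .244), with its top at .039, which is the 30 mm base on a 9 mm plate. I'll travel to above the grip next.

{"api": "apply_moves", "payload": {"targets": [[0.7, 0, 0, 0, 0, 0, -0.079], [0.7, 0, 0, 0, 0, 0, -0.079], [0.7, 0.0198, 0.0324, 0, 0, 0, 0], [0.7, 0.0198, 0.0324, 0, 0, 0, 0], [0.7, 0.0198, 0.0324, 0, 0, 0, 0], [0.7, 0.0198, 0.0324, 0, 0, 0, 0], [0.7, 0.0198, 0.0324, 0, 0, 0, 0], [0.7, 0.0198, 0.0324, 0, 0, 0, 0], [0.7, 0.0198, 0.0324, 0, 0, 0, 0], [0.7, 0.0198, 0.0324, 0, 0, 0, 0], [0.7, 0.0198, 0.0324, 0, 0, 0, 0], [0.7, 0.0198, 0.0324, 0, 0, 0, 0], [0.7, 0.0198, 0.0324, 0, 0, 0, 0], [0.7, 0.0198, 0.0324, 0, 0, 0, 0], [0.7, 0.0198, 0.0324, 0, 0, 0, 0], [0.7, 0.0198, 0.0324, 0, 0, 0, 0], [0.7, 0.0198, 0.0324, 0, 0, 0, 0], [0.7, 0.0198, 0.0324, 0, 0, 0, 0], [0.7, 0.0198, 0.0324, 0, 0, 0, 0], [0.7, 0.0198, 0.0324, 0, 0, 0, 0]]}}

```text
time_s: 1.77
tcp_pos: [0.5252, 0.0464, 0.2455]
eef_rot: [-180.0, 0.0, -2.5]
contact_force: [-0.2, 1.2, 0.6]
gripper_width: 0.0618
gripper_force: 0.0
```

{"api": "apply_moves", "payload": {"targets": [[0.7, 0.0198, 0.0314, 0, 0, 0, 0], [0.7, 0.0198, 0.0314, 0, 0, 0, 0], [0.7, 0, 0, 0.025, 0, 0, 0], [0.7, 0, 0, 0.025, 0, 0, 0], [0.7, 0, 0, 0.025, 0, 0, 0], [0.7, 0, 0, 0.025, 0, 0, 0], [0.7, 0, 0, 0, 0, 0, 0], [0.7, 0, 0, 0, 0, 0, 0]]}}

```text
time_s: 2.43
tcp_pos: [0.5609, -0.0166, 0.1447]
eef_rot: [179.9, 0.2, -2.5]
contact_force: [0.6, -0.4, -0.0]
gripper_width: 0.0612
gripper_force: 0.0
```

```bash
python3 - <<'E'
from h import *
print(get_state()["tcp_pos"])
c=capture("scene"); np.savez("s1.npz",**c); a=cv2.resize(c["frame"][170:290,260:420,::-1],None,fx=3,fy=3,interpolation=cv2.INTER_CUBIC)
d=capture("top"); np.savez("t1.npz",**d); b=cv2.resize(d["frame"][90:210,270:370,::-1],None,fx=3,fy=3,interpolation=cv2.INTER_CUBIC)
cv2.imwrite("pics/near1.png",np.hstack([a,b]))
E
```

```text
[ 0.56085847 -0.01658012  0.14469477]
```

View pics/near1.png

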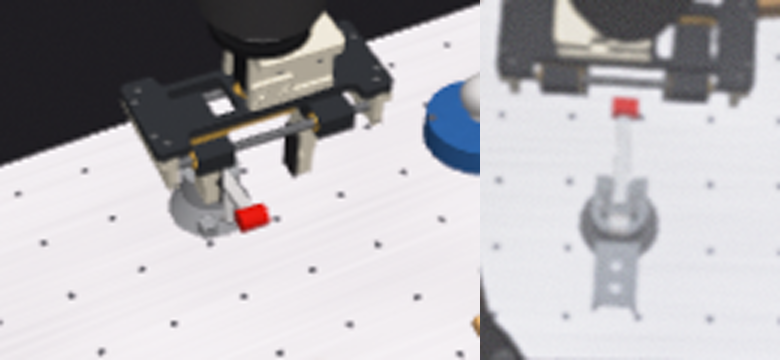

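The grip is centred between the fingers in the top view, at about (625,105) in the crop. I'll go down and close.

{"api": "apply_moves", "payload": {"targets": [[0.7, 0.001, 0.001, 0.02, 0, 0, 0], [0.7, 0, 0, 0.02, 0, 0, 0], [0.7, 0, 0, 0.0215, 0, 0, 0], [0.7, 0, 0, 0, 0, 0, 0], [0.7, 0, 0, 0, 0, 0, 0], [0, 0, 0, 0, 0, 0, 0], [0, 0, 0, 0, 0, 0, 0], [0, 0, 0, 0, 0, 0, 0], [0, 0, 0, 0, 0, 0, 0], [0, 0, 0, 0, 0, 0, 0], [0, 0, 0, 0, 0, 0, 0], [0, 0, 0, 0, 0, 0, 0], [0, 0, 0, 0, 0, 0, 0]], "newtons": 25}}

```text
time_s: 3.62
tcp_pos: [0.5628, -0.0172, 0.0842]
eef_rot: [-180.0, -0.0, -2.5]
contact_force: [0.2, 0.9, 0.0]
gripper_width: 0.0236
gripper_force: 25.0
```

Held at 23.6 mm, which matches the barrel. I'll raise the handle along an arc about the pivot.

{"api": "apply_moves", "payload": {"targets": [[0, -0.0014, 0, -0.0058, 0, 0, 0], [0, -0.0014, 0, -0.0058, 0, 0, 0], [0, -0.0022, 0, -0.0056, 0, 0, 0], [0, -0.0022, 0, -0.0056, 0, 0, 0], [0, -0.0029, 0, -0.0052, 0, 0, 0], [0, -0.0029, 0, -0.0052, 0, 0, 0], [0, -0.0036, 0, -0.0048, 0, 0, 0], [0, -0.0036, 0, -0.0048, 0, 0, 0], [0, -0.0043, 0, -0.0042, 0, 0, 0], [0, -0.0043, 0, -0.0042, 0, 0, 0], [0, -0.0048, 0, -0.0036, 0, 0, 0], [0, -0.0048, 0, -0.0036, 0, 0, 0], [0, -0.0053, 0, -0.0028, 0, 0, 0], [0, -0.0053, 0, -0.0028, 0, 0, 0], [0, -0.0056, 0, -0.002, 0, 0, 0], [0, -0.0056, 0, -0.002, 0, 0, 0], [0, -0.0058, 0, -0.0013, 0, 0, 0], [0, -0.0058, 0, -0.0013, 0, 0, 0], [0, -0.006, 0, -0.0004, 0, 0, 0], [0, -0.006, 0, -0.0004, 0, 0, 0]]}}

```text
time_s: 5.28
tcp_pos: [0.4795, -0.0136, 0.1574]
eef_rot: [180.0, -0.2, -2.4]
contact_force: [-0.2, 0.3, 14.4]
gripper_width: 0.0235
gripper_force: 25.0
```

{"api": "apply_moves", "payload": {"targets": [[0, 0, 0, 0, 0, 0, 0], [0, 0, 0, 0, 0, 0, 0], [0, 0, 0, 0, 0, 0, 0]]}}

```text
time_s: 5.53
tcp_pos: [0.4793, -0.0136, 0.1574]
eef_rot: [180.0, -0.1, -2.4]
contact_force: [0.2, -0.7, 16.8]
gripper_width: 0.0241
gripper_force: 25.0
```

The handle is up, but it is pressing down about 17 N because my arc was 2–3 mm low. I'll lift slowly.

{"api": "apply_moves", "payload": {"targets": [[0, 0, 0, -0.002, 0, 0, 0], [0, 0, 0, -0.002, 0, 0, 0], [0, 0, 0, -0.002, 0, 0, 0], [0, 0, 0, -0.003, 0, 0, 0], [0, 0, 0, -0.005, 0, 0, 0], [0, 0, 0, -0.008, 0, 0, 0], [0, 0, 0, -0.012, 0, 0, 0], [0, 0, 0, -0.015, 0, 0, 0], [0, 0, 0, -0.015, 0, 0, 0], [0, 0, 0, -0.015, 0, 0, 0], [0, 0, 0, -0.015, 0, 0, 0], [0, 0, 0, -0.012, 0, 0, 0], [0, 0, 0, -0.008, 0, 0, 0], [0, 0, 0, -0.004, 0, 0, 0], [0, 0, 0, 0, 0, 0, 0], [0, 0, 0, 0, 0, 0, 0], [0, 0, 0, 0, 0, 0, 0], [0, 0, 0, 0, 0, 0, 0]]}}

```text
time_s: 7.03
tcp_pos: [0.4785, -0.0137, 0.2727]
eef_rot: [180.0, 0.1, -2.5]
contact_force: [-0.0, -0.4, -4.7]
gripper_width: 0.0238
gripper_force: 25.0
```

```bash
python3 - <<'E'
from h import *
print(get_state()["tcp_pos"])
c=capture("scene"); np.savez("s2.npz",**c); a=cv2.resize(c["frame"][120:290,220:450,::-1],None,fx=2,fy=2,interpolation=cv2.INTER_CUBIC)
d=capture("top"); np.savez("t2.npz",**d); b=cv2.resize(d["frame"][90:260,250:400,::-1],None,fx=2,fy=2,interpolation=cv2.INTER_CUBIC)
cv2.imwrite("pics/lift.png",np.hstack([a,b]))
E
```

```text
[ 0.47850439 -0.0136749   0.27265173]
```

View pics/lift.png

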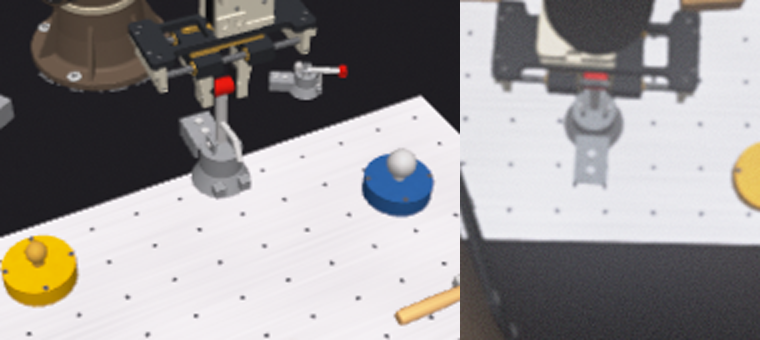

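The coupler hangs near level with the handle upright: the red grip is at (225,86) between the pads and the bell at (220,170) in the crop. I'll measure the bell axis against the ball in each camera.

```bash
python3 - <<'E'
from h import *
from scipy.optimize import least_squares
for n,f in(("scene","s2"),("top","t2")):
    c=dict(np.load(f+".npz")); P=cloud(c); ok=c["range_z"]>0
    sel=ok&(np.hypot(P[...,0]-.478,P[...,1]+.014)<.14)&(P[...,2]>.1)&(P[...,2]<.30); q=P[sel]
    for lo in np.arange(.11,.2,.01):
        s=q[(q[:,2]>=lo)&(q[:,2]<lo+.01)]
        if len(s)>3: print("  z%.3f"%lo,len(s),s.mean(0).round(4),s.min(0).round(4),s.max(0).round(4))
    t=q[(q[:,2]>.155)&(q[:,2]<.175)&(q[:,0]<.435)]
    if len(t)>10:
        co=np.linalg.lstsq(np.c_[t[:,:2],np.ones(len(t))],t[:,2],rcond=None)[0]; print("tongue plane",len(t),co[:2],t.mean(0))
    b=q[(q[:,2]>.12)&(q[:,2]<.172)&(q[:,0]>.45)]
    fr=least_squares(lambda p:np.hypot(b[:,0]-p[0],b[:,1]-p[1])-np.interp(b[:,2],[p[2],p[2]+.0535],[.038,.026]),[.478,-.014,.127],loss="soft_l1",f_scale=.002)
    print(n,"bell",len(b),fr.x,np.sqrt(np.mean(fr.fun**2)))
    # ball with fixed radius
    g=ok&(np.hypot(P[...,0]-.509,P[...,1]-.244)<.03)&(P[...,2]>.055); q=P[g]
    fr=least_squares(lambda p:np.linalg.norm(q-p,axis=1)-.020,[.509,.244,.066],loss="soft_l1",f_scale=.002); print("ball",len(q),fr.x,np.sqrt(np.mean(fr.fun**2)))
E
```

```text
z0.120 57 [ 0.4944 -0.0328  0.127 ] [ 0.4489 -0.0528  0.1219] [0.5165 0.0215 0.13  ]
  z0.130 145 [ 0.4891 -0.0273  0.1354] [ 0.3883 -0.0502  0.1301] [0.5202 0.0167 0.14  ]
  z0.140 176 [ 0.4904 -0.0227  0.1448] [ 0.393  -0.0438  0.1401] [0.5215 0.0124 0.15  ]
  z0.150 195 [ 0.442  -0.0194  0.157 ] [ 0.3911 -0.0425  0.15  ] [0.5065 0.0077 0.16  ]
  z0.160 119 [ 0.4518 -0.021   0.1629] [ 0.3961 -0.0408  0.16  ] [0.5059 0.0055 0.1693]
  z0.170 166 [ 0.4859 -0.0226  0.1764] [ 0.4549 -0.0409  0.1703] [0.5055 0.0085 0.1799]
  z0.180 33 [ 0.4814 -0.0215  0.1849] [ 0.4559 -0.0409  0.1801] [ 0.5003 -0.0036  0.1895]
  z0.190 35 [ 0.483  -0.0216  0.1946] [ 0.47   -0.0318  0.1902] [ 0.5344 -0.0094  0.1994]
tongue plane 169 [ 0.01978682 -0.0025176 ] [ 0.4135475  -0.01454565  0.15949423]
scene bell 462 [ 0.47859261 -0.01437641  0.10944267] 0.005050047266565397
ball 169 [0.50911733 0.24522148 0.06571838] 0.0017900274580791595
  z0.120 43 [ 0.4687 -0.0139  0.1275] [ 0.448  -0.0488  0.1234] [0.5008 0.0254 0.1298]
  z0.130 79 [ 0.4676 -0.0116  0.135 ] [ 0.3919 -0.0461  0.1303] [0.4955 0.0229 0.14  ]
  z0.140 64 [ 0.4632 -0.0119  0.1442] [ 0.3915 -0.0406  0.14  ] [0.5125 0.0178 0.1491]
  z0.150 195 [ 0.4258 -0.0104  0.1584] [ 0.392  -0.0355  0.1502] [0.4698 0.0125 0.16  ]
  z0.160 268 [ 0.4248 -0.0091  0.1618] [ 0.3918 -0.0375  0.16  ] [0.4753 0.0123 0.1697]
  z0.170 230 [ 0.4724 -0.0116  0.1776] [ 0.4515 -0.0369  0.1708] [0.501  0.0125 0.18  ]
  z0.180 44 [ 0.4703 -0.0125  0.1826] [ 0.4532 -0.0344  0.18  ] [0.492  0.0121 0.1893]
  z0.190 51 [ 0.4769 -0.0121  0.1947] [ 0.4669 -0.0293  0.1902] [0.4882 0.0052 0.2   ]
tongue plane 303 [-0.00032733  0.00015852] [ 0.41347196 -0.00914309  0.16045233]
top bell 235 [ 0.47877351 -0.01186933  0.11022864] 0.0019007409253653101
ball 0 [0.509 0.244 0.066] nan
  return _methods._mean(a, axis=axis, dtype=dtype,
  ret = ret.dtype.type(ret / rcount)
```

{"api": "apply_moves", "payload": {"targets": [[0, 0.001, -0.003, 0, 0, 0, 0], [0, 0.001, -0.006, 0, 0, 0, 0], [0, 0.001, -0.009, 0, 0, 0, 0], [0, 0.001, -0.012, 0, 0, 0, 0], [0, 0.001, -0.015, 0, 0, 0, 0], [0, 0.001, -0.017, 0, 0, 0, 0], [0, 0.001, -0.018, 0, 0, 0, 0], [0, 0.001, -0.018, 0, 0, 0, 0], [0, 0.001, -0.018, 0, 0, 0, 0], [0, 0.001, -0.018, 0, 0, 0, 0], [0, 0.001, -0.018, 0, 0, 0, 0], [0, 0.001, -0.018, 0, 0, 0, 0], [0, 0.001, -0.018, 0, 0, 0, 0], [0, 0.001, -0.017, 0, 0, 0, 0], [0, 0.001, -0.015, 0, 0, 0, 0], [0, 0.001, -0.012, 0, 0, 0, 0], [0, 0.001, -0.009, 0, 0, 0, 0], [0, 0.001, -0.009, 0, 0, 0, 0], [0, 0.001, -0.006, 0, 0, 0, 0], [0, 0.001, -0.003, 0, 0, 0, 0]]}}

```text
time_s: 8.8
tcp_pos: [0.5103, 0.245, 0.2733]
eef_rot: [180.0, 0.0, -2.5]
contact_force: [0.1, 0.1, -5.2]
gripper_width: 0.0236
gripper_force: 25.0
```

{"api": "apply_moves", "payload": {"targets": [[0, 0, 0, 0, 0, 0, 0], [0, 0, 0, 0, 0, 0, 0], [0, 0, 0, 0, 0, 0, 0], [0, 0, 0, 0, 0, 0, 0], [0, 0, 0, 0, 0, 0, 0], [0, 0, 0, 0, 0, 0, 0]]}}

```text
time_s: 9.3
tcp_pos: [0.5102, 0.244, 0.2736]
eef_rot: [-180.0, -0.0, -2.5]
contact_force: [-0.4, 0.6, -4.8]
gripper_width: 0.0235
gripper_force: 25.0
```

```bash
python3 - <<'E'
from h import *
print(get_state()["tcp_pos"])
c=capture("scene"); np.savez("s3.npz",**c); a=cv2.resize(c["frame"][100:250,330:500,::-1],None,fx=2.5,fy=2.5,interpolation=cv2.INTER_CUBIC)
d=capture("top"); np.savez("t3.npz",**d); b=cv2.resize(d["frame"][80:230,160:290,::-1],None,fx=2.5,fy=2.5,interpolation=cv2.INTER_CUBIC)
cv2.imwrite("pics/over.png",np.hstack([a,b]))
for n,c in(("s",c),("t",d)):
    P=cloud(c);q=P[(c["range_z"]>0)&(np.hypot(P[...,0]-.509,P[...,1]-.244)<.1)&(P[...,2]>.1)&(P[...,2]<.3)]
    for lo in (.12,.13,.17):
        s=q[(q[:,2]>=lo)&(q[:,2]<lo+.01)]; print(n,lo,len(s),s.min(0).round(4),s.max(0).round(4))
    t=q[(q[:,0]<.46)&(q[:,2]>.15)]; print(t.mean(0),np.linalg.lstsq(np.c_[t[:,:2],np.ones(len(t))],t[:,2],rcond=None)[0][:2])
E
```

```text
[0.51016145 0.2439657  0.27358275]
s 0.12 54 [0.4736 0.2036 0.1218] [0.5453 0.2548 0.13  ]
s 0.13 137 [0.4245 0.204  0.13  ] [0.5482 0.2719 0.1399]
s 0.17 160 [0.4837 0.2161 0.1701] [0.5356 0.27   0.1799]
[0.44119467 0.24246293 0.1602725 ] [0.02126709 0.07188785]
t 0.12 31 [0.4746 0.2086 0.1246] [0.5301 0.2833 0.13  ]
t 0.13 98 [0.4228 0.2103 0.13  ] [0.5361 0.2814 0.1399]
t 0.17 184 [0.4815 0.2199 0.1703] [0.5306 0.2708 0.18  ]
[0.44040024 0.24727892 0.1616462 ] [0.00983165 0.03744855]
```

View pics/over.png

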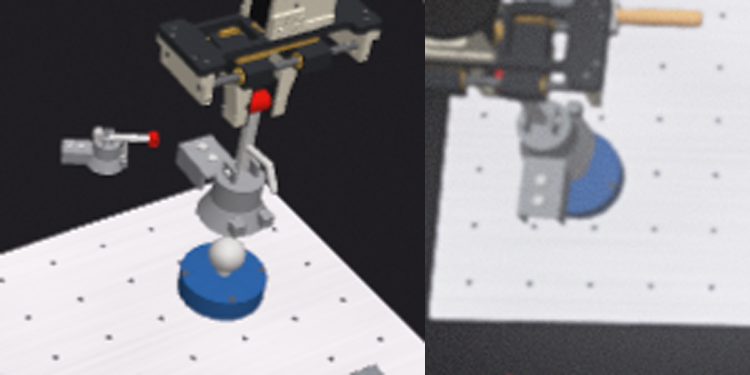

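The scene view shows the coupler hanging above the blue ball at about (228,250). The rim centre in the top view is y .246 and the blue centre was .246, so they are aligned. I'll lower gently.

{"api": "apply_moves", "payload": {"targets": [[0, 0, 0, 0.004, 0, 0, 0], [0, 0, 0, 0.006, 0, 0, 0], [0, 0, 0, 0.006, 0, 0, 0], [0, 0, 0, 0.006, 0, 0, 0], [0, 0, 0, 0.006, 0, 0, 0], [0, 0, 0, 0.005, 0, 0, 0], [0, 0, 0, 0.003, 0, 0, 0], [0, 0, 0, 0.003, 0, 0, 0], [0, 0, 0, 0.003, 0, 0, 0], [0, 0, 0, 0.003, 0, 0, 0], [0, 0, 0, 0.003, 0, 0, 0], [0, 0, 0, 0.003, 0, 0, 0], [0, 0, 0, 0.003, 0, 0, 0], [0, 0, 0, 0.003, 0, 0, 0], [0, 0, 0, 0.003, 0, 0, 0], [0, 0, 0, 0.003, 0, 0, 0], [0, 0, 0, 0.003, 0, 0, 0], [0, 0, 0, 0.003, 0, 0, 0], [0, 0, 0, 0, 0, 0, 0]]}}

```text
time_s: 10.98
tcp_pos: [0.5099, 0.2441, 0.2037]
eef_rot: [180.0, 0.0, -2.5]
contact_force: [-0.5, -1.2, -6.0]
gripper_width: 0.0238
gripper_force: 25.0
```

{"api": "apply_moves", "payload": {"targets": [[0, 0, 0, 0.002, 0, 0, 0], [0, 0, 0, 0.002, 0, 0, 0], [0, 0, 0, 0.002, 0, 0, 0], [0, 0, 0, 0.002, 0, 0, 0], [0, 0, 0, 0.002, 0, 0, 0], [0, 0, 0, 0.002, 0, 0, 0], [0, 0, 0, 0.0015, 0, 0, 0], [0, 0, 0, 0.001, 0, 0, 0], [0, 0, 0, 0, 0, 0, 0]]}}

```text
time_s: 11.73
tcp_pos: [0.5169, 0.247, 0.1986]
eef_rot: [-179.6, -0.9, -2.3]
contact_force: [3.2, -3.0, 32.0]
gripper_width: 0.0238
gripper_force: 25.0
```

It caught at z≈.20. I'll back up and look.

{"api": "apply_moves", "payload": {"targets": [[0, 0, 0, -0.003, 0, 0, 0], [0, 0, 0, -0.003, 0, 0, 0], [0, 0, 0, -0.003, 0, 0, 0], [0, 0, 0, 0, 0, 0, 0], [0, 0, 0, 0, 0, 0, 0], [0, 0, 0, 0, 0, 0, 0]]}}

```text
time_s: 12.23
tcp_pos: [0.5109, 0.2446, 0.1997]
eef_rot: [-180.0, -0.1, -2.5]
contact_force: [0.2, 0.2, 5.5]
gripper_width: 0.0238
gripper_force: 25.0
```

```bash
python3 - <<'E'
from h import *
s=get_state(); print(s["tcp_pos"],s["contact_force"])
c=capture("scene"); np.savez("s4.npz",**c); a=cv2.resize(c["frame"][130:250,350:490,::-1],None,fx=3,fy=3,interpolation=cv2.INTER_CUBIC)
d=capture("top"); np.savez("t4.npz",**d); b=cv2.resize(d["frame"][90:210,170:280,::-1],None,fx=3,fy=3,interpolation=cv2.INTER_CUBIC)
cv2.imwrite("pics/jam.png",np.hstack([a,b]))
for n,c in(("s",c),("t",d)):
    P=cloud(c);q=P[(c["range_z"]>0)&(np.hypot(P[...,0]-.509,P[...,1]-.244)<.12)&(P[...,2]>.04)&(P[...,2]<.3)]
    for lo in np.arange(.045,.13,.01):
        s=q[(q[:,2]>=lo)&(q[:,2]<lo+.01)]; print(n,lo.round(3),len(s),s.min(0).round(4),s.max(0).round(4))
    t=q[(q[:,0]<.455)&(q[:,2]>.07)&(q[:,2]<.13)]; print(t.mean(0),np.linalg.lstsq(np.c_[t[:,:2],np.ones(len(t))],t[:,2],rcond=None)[0][:2])
E
```

```text
[0.51086118 0.24458314 0.19965025] [0.18406534 0.15206981 5.50064371]
s 0.045 18 [0.4843 0.205  0.0507] [0.5444 0.2506 0.055 ]
s 0.055 107 [0.4339 0.2028 0.055 ] [0.5485 0.2752 0.065 ]
s 0.065 182 [0.4225 0.2075 0.065 ] [0.5517 0.2692 0.0749]
s 0.075 102 [0.4222 0.2131 0.075 ] [0.5503 0.2591 0.0849]
s 0.085 232 [0.4235 0.2152 0.085 ] [0.5358 0.2653 0.0947]
s 0.095 91 [0.4389 0.2157 0.095 ] [0.5374 0.2601 0.105 ]
s 0.105 114 [0.4855 0.2145 0.1051] [0.5355 0.2644 0.1148]
s 0.115 50 [0.5004 0.2243 0.1155] [0.5194 0.2562 0.1245]
s 0.125 28 [0.5071 0.2269 0.1255] [0.5666 0.2524 0.135 ]
[0.43916194 0.23901148 0.08651208] [-0.00069562  0.19233548]
t 0.045 3 [0.4794 0.2099 0.0513] [0.5336 0.223  0.0546]
t 0.055 80 [0.4242 0.2081 0.055 ] [0.5369 0.2798 0.0649]
t 0.065 111 [0.423 0.211 0.065] [0.5442 0.2742 0.075 ]
t 0.075 75 [0.4226 0.2176 0.0751] [0.5439 0.2688 0.0849]
t 0.085 389 [0.4227 0.2181 0.0852] [0.5161 0.2678 0.0947]
t 0.095 51 [0.4345 0.2187 0.0951] [0.5296 0.2703 0.1049]
t 0.105 183 [0.4833 0.2192 0.1051] [0.5315 0.2693 0.1141]
t 0.115 51 [0.4974 0.2261 0.116 ] [0.5182 0.2634 0.1248]
t 0.125 14 [0.5001 0.2318 0.1252] [0.5138 0.2593 0.1348]
[0.43841547 0.24541404 0.08872274] [0.051629   0.09219936]
```

View pics/jam.png

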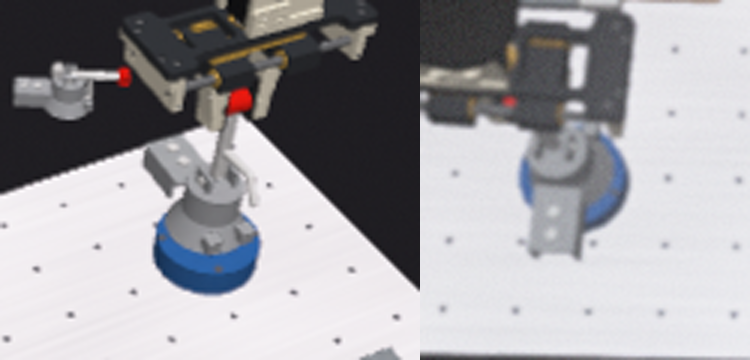

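The bell sits over the ball but its rim is at z≈.052, about 13 mm short, and it looks tilted. I'll lift until it hangs free, then measure the tilt and offset properly.

{"api": "apply_moves", "payload": {"targets": [[0, 0, 0, -0.003, 0, 0, 0], [0, 0, 0, -0.003, 0, 0, 0], [0, 0, 0, -0.003, 0, 0, 0], [0, 0, 0, -0.003, 0, 0, 0], [0, 0, 0, 0, 0, 0, 0], [0, 0, 0, 0, 0, 0, 0], [0, 0, 0, 0, 0, 0, 0], [0, 0, 0, 0, 0, 0, 0]]}}

```text
time_s: 13.0
tcp_pos: [0.51, 0.2442, 0.2107]
eef_rot: [180.0, 0.0, -2.5]
contact_force: [-1.2, 0.0, -4.5]
gripper_width: 0.0241
gripper_force: 25.0
```

```bash
cat > meas.py <<'E'
from h import *
def tongue(P,ok,zt,x0,x1,yc):
    s=ok&(P[...,0]>x0)&(P[...,0]<x1)&(abs(P[...,1]-yc)<.011)&(abs(P[...,2]-zt)<.012); q=P[s]
    w=np.ones(len(q),bool)
    for _ in range(6):
        co=np.linalg.lstsq(np.c_[q[w,:2]-q[w,:2].mean(0),np.ones(w.sum())],q[w,2],rcond=None)[0]
        r=q[:,2]-(np.c_[q[:,:2]-q[w,:2].mean(0),np.ones(len(q))]@co); w=abs(r)<max(.002,1.5*np.median(abs(r)))
    return w.sum(),np.degrees(co[:2]).round(2),co[2].round(4),r[w].std().round(4)
E
python3 - <<'E'
from meas import *
s=get_state(); print(s["tcp_pos"],s["contact_force"],s["moment"])
cs={"s5":capture("scene"),"t5":capture("top")}
for k in cs: np.savez(k+".npz",**cs[k])
for f,zt,x0,x1,yc in(("s2",.16,.395,.445,-.011),("t2",.16,.395,.445,-.010),("s3",.16,.427,.477,.244),("t3",.16,.427,.477,.247),("s5",.102,.427,.477,.244),("t5",.102,.427,.477,.247)):
    c=dict(np.load(f+".npz")); P=cloud(c); ok=c["range_z"]>0; print(f,tongue(P,ok,zt,x0,x1,yc))
    if f[1]=="5":
      q=P[ok&(np.hypot(P[...,0]-.509,P[...,1]-.244)<.05)&(P[...,2]>.05)]
      for lo in np.arange(.06,.13,.01):
        s=q[(q[:,2]>=lo)&(q[:,2]<lo+.01)]; print(lo.round(3),len(s),s[:,:2].min(0).round(4),s[:,:2].max(0).round(4))
# ball by image silhouette in the unobstructed first pictures
for n in("scene","top"):
    c=dict(np.load(n+"0.npz")); P=cloud(c); f=c["frame"].astype(int)
    m=(np.hypot(P[...,0]-.509,P[...,1]-.245)<.04)&(P[...,2]>.046)&(abs(f[...,2]-f[...,0])<30)
    v,u=np.nonzero(m); (cu,cv_),r=cv2.minEnclosingCircle(np.c_[u,v].astype(np.float32)); K=c["camera_matrix"];T=c["T"]
    d=T[:3,:3]@np.array([(cu-K[0,2])/K[0,0],(cv_-K[1,2])/K[1,1],1]); o=T[:3,3]; print(n,"ball ray at z=.066",cu,cv_,r,(o+d*(.066-o[2])/d[2]))
E
```

```text
[0.51000852 0.24423119 0.21070552] [-1.15197029  0.0278017  -4.46022149] [-0.08761403 -0.03857982  0.03479726]
s2 (np.int64(67), array([-1.03, -0.94]), np.float64(0.1599), np.float64(0.0011))
t2 (np.int64(145), array([ 0.45, -0.33]), np.float64(0.1605), np.float64(0.001))
s3 (np.int64(60), array([0.49, 2.97]), np.float64(0.1605), np.float64(0.001))
t3 (np.int64(125), array([-1.85, -0.32]), np.float64(0.1619), np.float64(0.001))
s5 (np.int64(58), array([-2.56, -5.13]), np.float64(0.0998), np.float64(0.0011))
0.06 54 [0.4801 0.2037] [0.5471 0.2759]
0.07 117 [0.466  0.2017] [0.5514 0.2716]
0.08 149 [0.4642 0.2088] [0.5527 0.2637]
0.09 94 [0.4597 0.2123] [0.5369 0.263 ]
0.1 73 [0.4594 0.214 ] [0.5361 0.2593]
0.11 158 [0.4847 0.2123] [0.5364 0.2652]
0.12 45 [0.4893 0.2209] [0.5336 0.2543]
0.13 39 [0.4979 0.2238] [0.5212 0.2564]
t5 (np.int64(123), array([-1.8 , -0.13]), np.float64(0.0998), np.float64(0.0011))
0.06 38 [0.4778 0.2062] [0.5373 0.2798]
0.07 86 [0.4674 0.2087] [0.54   0.2748]
0.08 83 [0.4642 0.2117] [0.5456 0.2665]
0.09 110 [0.4599 0.2172] [0.5153 0.2663]
0.1 93 [0.4596 0.2187] [0.5273 0.2648]
0.11 184 [0.4829 0.2188] [0.5327 0.2697]
0.12 54 [0.4887 0.218 ] [0.5263 0.2677]
0.13 44 [0.4985 0.2293] [0.5183 0.2596]
scene ball ray at z=.066 420.406982421875 201.11627197265625 7.2925124168396 [0.50894144 0.24440845 0.066     ]
top ball ray at z=.066 217.1999969482422 144.1999969482422 7.528716087341309 [0.51029272 0.24823921 0.066     ]
```

The ball is at y≈.2455 and the bell axis at y≈.2415, so it is 4 mm off with about 1.4° of lean. I'll correct both and lower again with a force check.

{"api": "apply_moves", "payload": {"targets": [[0, 0, -0.001, 0, 0.0155, 0, 0], [0, 0, 0, 0, 0, 0, 0], [0, 0, 0, 0, 0, 0, 0], [0, 0, 0, 0.002, 0, 0, 0], [0, 0, 0, 0.002, 0, 0, 0], [0, 0, 0, 0.002, 0, 0, 0], [0, 0, 0, 0.002, 0, 0, 0], [0, 0, 0, 0.002, 0, 0, 0], [0, 0, 0, 0.001, 0, 0, 0], [0, 0, 0, 0, 0, 0, 0], [0, 0, 0, 0, 0, 0, 0]]}}

```text
time_s: 14.02
tcp_pos: [0.5103, 0.2456, 0.2001]
eef_rot: [-178.6, -0.0, -2.5]
contact_force: [0.8, -0.8, -2.2]
gripper_width: 0.0239
gripper_force: 25.0
```

{"api": "apply_moves", "payload": {"targets": [[0, 0, 0, 0.001, 0, 0, 0], [0, 0, 0, 0.001, 0, 0, 0], [0, 0, 0, 0.001, 0, 0, 0], [0, 0, 0, 0, 0, 0, 0], [0, 0, 0, 0, 0, 0, 0]]}}

```text
time_s: 14.43
tcp_pos: [0.5121, 0.2462, 0.1995]
eef_rot: [-178.5, -0.3, -2.4]
contact_force: [0.2, -1.2, 8.9]
gripper_width: 0.0242
gripper_force: 25.0
```

The arm is pushed towards +x each time, so the bell sits short in x. I'll lift 4 mm, shift +4 mm in x and retry.

{"api": "apply_moves", "payload": {"targets": [[0, 0, 0, -0.003, 0, 0, 0], [0, 0, 0, -0.003, 0, 0, 0], [0, 0.004, 0, 0, 0, 0, 0], [0, 0, 0, 0, 0, 0, 0], [0, 0, 0, 0.002, 0, 0, 0], [0, 0, 0, 0.002, 0, 0, 0], [0, 0, 0, 0.002, 0, 0, 0], [0, 0, 0, 0.001, 0, 0, 0], [0, 0, 0, 0.001, 0, 0, 0], [0, 0, 0, 0, 0, 0, 0], [0, 0, 0, 0, 0, 0, 0]]}}

```text
time_s: 15.35
tcp_pos: [0.5179, 0.2465, 0.1998]
eef_rot: [-178.4, -0.5, -2.4]
contact_force: [1.2, -3.2, 20.1]
gripper_width: 0.0239
gripper_force: 25.0
```

```bash
python3 - <<'E'
from meas import *
from scipy.optimize import least_squares
from scipy.spatial.transform import Rotation as Ro
cs={"s6":capture("scene"),"t6":capture("top")}
for k in cs: np.savez(k+".npz",**cs[k])
# ICP-like: rigidly register the coupler cloud of a clean reference (lift, s2/t2) to the current one, per camera
from scipy.spatial import cKDTree
def cl(f,ctr,z0,z1):
    c=dict(np.load(f+".npz")); P=cloud(c); ok=(c["range_z"]>0)
    fr=c["frame"].astype(int); grey=abs(fr.max(-1)-fr.min(-1))<35
    s=ok&grey&(P[...,0]>ctr[0]-.1)&(P[...,0]<ctr[0]+.05)&(abs(P[...,1]-ctr[1])<.05)&(P[...,2]>z0)&(P[...,2]<z1)
    return P[s]
tc2=np.array([.4785,-.0137,.2727])
def reg(a,b,tcur):
    A=cl(a,tc2,.118,.20)-tc2
    B=cl(b,tcur,tcur[2]-.154,tcur[2]-.073)-tcur
    t=cKDTree(B)
    def f(p):
        X=Ro.from_rotvec(p[:3]).apply(A)+p[3:]; d,i=t.query(X); return np.minimum(d,.01)
    best=min((least_squares(f,[0,0,0,0,dy,0],loss="soft_l1",f_scale=.002,diff_step=1e-3,x_scale=[.05]*3+[.005]*3) for dy in(-.004,0,.004)),key=lambda r:r.cost)
    p=best.x; piv=np.array([0,0,-.146]); r=Ro.from_rotvec(p[:3]).apply(piv)+p[3:]-piv
    print(a,b,"rot deg",np.degrees(p[:3]).round(1),"rim centre shift mm",(r*1e3).round(1),"rms",np.median(best.fun).round(4))
reg("s2","s3",np.array([.5102,.2440,.2736])); reg("t2","t3",np.array([.5102,.2440,.2736]))
reg("s2","s5",np.array([.5100,.2442,.2107])); reg("t2","t5",np.array([.5100,.2442,.2107]))
reg("s2","s6",np.array([.5179,.2465,.1998])); reg("t2","t6",np.array([.5179,.2465,.1998]))
E
```

```text
s2 s3 rot deg [0.5 0.5 0.6] rim centre shift mm [-2.7  0.7 -0.4] rms 0.0021
t2 t3 rot deg [0.3 0.5 0.8] rim centre shift mm [-2.3  0.2  0.1] rms 0.0018
s2 s5 rot deg [-1.7  0.3 -0.6] rim centre shift mm [-0.5 -2.8  1.7] rms 0.0021
t2 t5 rot deg [-1.5  0.1  1.9] rim centre shift mm [-0.7 -2.3  1.7] rms 0.0019
s2 s6 rot deg [-0.3  1.4 -0.3] rim centre shift mm [-4.8 -0.4  1.5] rms 0.0021
t2 t6 rot deg [-0.6  1.2  1.6] rim centre shift mm [-4.8 -0.3  2.3] rms 0.002
```

The registration against the lift reference, plus the reaction force on the tool (always -y), shows the ball lies at smaller y. x is free through the two hinges, while y is held stiff. I'll step in -y with light contact.

{"api": "apply_moves", "payload": {"targets": [[0, 0, 0, -0.004, 0, 0, 0], [0, -0.002, 0.003, -0.004, 0, 0, 0], [0, 0, 0, 0, 0, 0, 0], [0, 0, 0, 0, 0, 0, 0], [0, 0, 0, 0.002, 0, 0, 0], [0, 0, 0, 0.002, 0, 0, 0], [0, 0, 0, 0, 0, 0, 0], [0, 0, 0, 0, 0, 0, 0]]}}

```text
time_s: 16.12
tcp_pos: [0.5127, 0.2427, 0.1994]
eef_rot: [-178.6, -0.1, -2.5]
contact_force: [0.3, -0.0, 3.9]
gripper_width: 0.0237
gripper_force: 25.0
```

{"api": "apply_moves", "payload": {"targets": [[0, 0, 0.001, 0, 0, 0, 0], [0, 0, 0, 0, 0, 0, 0]]}}

```text
time_s: 16.28
tcp_pos: [0.5125, 0.2419, 0.1994]
eef_rot: [-178.5, -0.1, -2.5]
contact_force: [1.5, 0.0, 3.5]
gripper_width: 0.0241
gripper_force: 25.0
```

{"api": "apply_moves", "payload": {"targets": [[0, 0, 0.001, 0, 0, 0, 0], [0, 0, 0, 0, 0, 0, 0]]}}

```text
time_s: 16.45
tcp_pos: [0.5124, 0.2411, 0.1993]
eef_rot: [-178.5, -0.1, -2.5]
contact_force: [1.6, 0.9, 3.5]
gripper_width: 0.0237
gripper_force: 25.0
```

{"api": "apply_moves", "payload": {"targets": [[0, 0, 0.001, 0, 0, 0, 0], [0, 0, 0, 0, 0, 0, 0]]}}

```text
time_s: 16.62
tcp_pos: [0.5123, 0.24, 0.1992]
eef_rot: [-178.5, -0.1, -2.5]
contact_force: [0.1, 3.6, 4.8]
gripper_width: 0.0237
gripper_force: 25.0
```

```bash
cat >> meas.py <<'E'
from scipy.optimize import least_squares
from scipy.spatial.transform import Rotation as Ro
from scipy.spatial import cKDTree
def cl(c,ctr,z0,z1):
    P=cloud(c); fr=c["frame"].astype(int); grey=(fr.max(-1)-fr.min(-1))<35
    return P[(c["range_z"]>0)&grey&(P[...,0]>ctr[0]-.1)&(P[...,0]<ctr[0]+.05)&(abs(P[...,1]-ctr[1])<.05)&(P[...,2]>z0)&(P[...,2]<z1)]
tc2=np.array([.4785,-.0137,.2727])
def reg(a,c,tcur):
    A=cl(dict(np.load(a+".npz")),tc2,.118,.20)-tc2; B=cl(c,tcur,tcur[2]-.154,tcur[2]-.073)-tcur; t=cKDTree(B)
    f=lambda p:np.minimum(t.query(Ro.from_rotvec(p[:3]).apply(A)+p[3:])[0],.01)
    best=min((least_squares(f,[0,0,0,0,dy,0],loss="soft_l1",f_scale=.002,diff_step=1e-3,x_scale=[.05]*3+[.005]*3) for dy in(-.004,0,.004)),key=lambda r:r.cost)
    p=best.x; piv=np.array([0,0,-.146]); r=Ro.from_rotvec(p[:3]).apply(piv)+p[3:]
    print(a,"rot",np.degrees(p[:3]).round(1),"rim centre",(tcur+r).round(4))
E
python3 - <<'E'
from meas import *
t=get_state()["tcp_pos"]
for n,a in(("scene","s2"),("top","t2")):
    c=capture(n); np.savez(a[0]+"7.npz",**c); reg(a,c,t)
    if n=="scene": im=cv2.resize(c["frame"][160:240,360:480,::-1],None,fx=5,fy=5,interpolation=cv2.INTER_CUBIC); cv2.imwrite("pics/s7.png",im)
E
```

```text
s2 rot [ 1.3  1.1 -0.4] rim centre [0.5081 0.2435 0.055 ]
t2 rot [1.8 0.8 0.4] rim centre [0.5081 0.2441 0.0556]
```

View pics/s7.png

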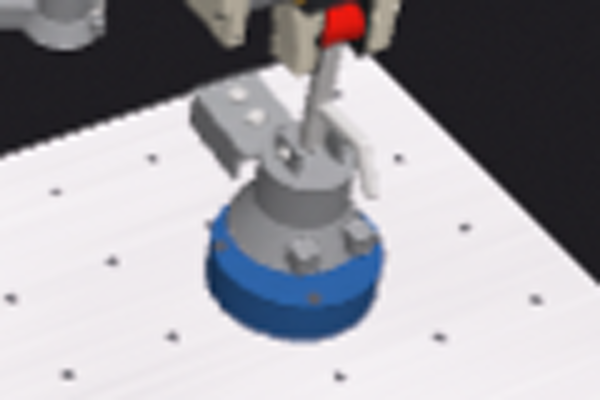

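The picture shows the bell over the blue base, about 15 mm high, with the claw clear outside at (360,170). I'll lift free, take out the tilt, shift +x and measure the free-hanging rim.

{"api": "apply_moves", "payload": {"targets": [[0, 0, 0, -0.004, 0, 0, 0], [0, 0, 0, -0.004, 0, 0, 0], [0, 0.003, -0.003, -0.004, -0.0155, 0, 0], [0, 0, 0, 0, 0, 0, 0], [0, 0, 0, 0, 0, 0, 0], [0, 0, 0, 0, 0, 0, 0], [0, 0, 0, 0, 0, 0, 0]]}}

```text
time_s: 17.3
tcp_pos: [0.5147, 0.2419, 0.2103]
eef_rot: [180.0, 0.1, -2.5]
contact_force: [-0.6, -0.4, -4.5]
gripper_width: 0.0241
gripper_force: 25.0
```

```bash
python3 - <<'E'
from meas import *
s=get_state();t=s["tcp_pos"];print(t,s["contact_force"])
for n,a in(("scene","s2"),("top","t2")):
    c=capture(n); np.savez(a[0]+"8.npz",**c); reg(a,c,t)
# blue top disc: edge ellipse of the blue region vs predicted circle, per camera, from the first pictures
for n in("scene","top"):
    c=dict(np.load(n+"0.npz")); f=c["frame"].astype(int); v,u=np.mgrid[:400,:640]; K=c["camera_matrix"];T=c["T"]
    c0=(221,149) if n=="top" else (419,210)
    m=((f[...,2]>1.5*f[...,0])&(abs(u-c0[0])<30)&(abs(v-c0[1])<30)).astype(np.uint8)
    cn=max(cv2.findContours(m,0,1)[0],key=cv2.contourArea); hull=cv2.drawContours(np.zeros_like(m),[cv2.convexHull(cn)],-1,1,-1)
    a=np.linspace(0,2*np.pi,60)
    def pred(x,y):
        L=[np.c_[x+.048*np.cos(a),y+.048*np.sin(a),np.full(60,z)] for z in(.009,.039)]
        X=(np.vstack(L)-T[:3,3])@T[:3,:3]; p=X[:,:2]/X[:,2:]*K[0,0]+K[:2,2]
        h=cv2.convexHull((p*16).astype(np.int32)); o=np.zeros((400,640),np.uint8); cv2.fillPoly(o,[h],1,shift=4); return o
    g=[((pred(x,y)!=hull).sum(),x,y) for x in np.arange(.502,.52,.001) for y in np.arange(.236,.254,.001)]; g.sort(); print(n,np.array(g[:6]).round(4).tolist(),hull.sum())
    def predc(off): pass
E
```

```text
[0.51474276 0.24186273 0.21033338] [-0.58196004 -0.38587774 -4.52367543]
s2 rot [-0.6 -1.3  0.2] rim centre [0.5176 0.2406 0.0663]
t2 rot [-0.5 -0.8  1.2] rim centre [0.5159 0.2413 0.0664]
scene [[105.0, 0.506, 0.246], [108.0, 0.506, 0.247], [108.0, 0.507, 0.243], [109.0, 0.507, 0.247], [110.0, 0.509, 0.243], [111.0, 0.505, 0.244]] 874
top [[230.0, 0.511, 0.243], [230.0, 0.511, 0.244], [232.0, 0.508, 0.248], [234.0, 0.508, 0.249], [234.0, 0.511, 0.246], [235.0, 0.515, 0.249]] 893
```

```bash
cat > fix.py <<'E'
from h import *
from scipy.optimize import minimize
for n in("scene","top"):
    c=dict(np.load(n+"0.npz")); K=c["camera_matrix"];T=c["T"]; v,u=np.mgrid[:400,:640]
    c0=(221,149) if n=="top" else (419,208)
    w=(abs(u-c0[0])<26)&(abs(v-c0[1])<26)&(c["range_z"]>0)
    D=np.c_[(u[w]-K[0,2])/K[0,0],(v[w]-K[1,2])/K[1,1],np.ones(w.sum())]@T[:3,:3].T; o=T[:3,3]; zz=c["range_z"][w].astype(float)
    def render(x,y,h):  # parameter along ray = depth
        best=(h-o[2])/D[:,2]
        t=(h+.030-o[2])/D[:,2]; q=o+D*t[:,None]; best=np.where(np.hypot(q[:,0]-x,q[:,1]-y)<.048,np.minimum(best,t),best)
        def cyl(best,r,z0,z1):
            a=(D[:,:2]**2).sum(1); e=o[:2]-[x,y]; b=D[:,:2]@e; d=b*b-a*(e@e-r*r); t=np.where(d>0,(-b-np.sqrt(np.maximum(d,0)))/a,9); z=o[2]+D[:,2]*t
            return np.where((d>0)&(z>z0)&(z<z1),np.minimum(best,t),best)
        best=cyl(best,.048,h,h+.03); best=cyl(best,.008,h+.03,h+.057)
        e=o-[x,y,h+.057]; a=(D**2).sum(1); b=D@e; d=b*b-a*(e@e-.0004)
        return np.where(d>0,np.minimum(best,(-b-np.sqrt(np.maximum(d,0)))/a),best)
    cost=lambda p:np.minimum(abs(render(*p)-zz),.01).mean()
    r=min((minimize(cost,[x,y,.009],method="Nelder-Mead",options=dict(initial_simplex=np.array([[x,y,.009],[x+.004,y,.009],[x,y+.004,.009],[x,y,.011]]),xatol=1e-5,fatol=1e-8)) for x in(.506,.51,.514) for y in(.241,.245,.249)),key=lambda r:r.fun)
    print(n,r.x.round(4),r.fun)
E
python3 fix.py
```

```text
scene [0.5091 0.2451 0.0086] 0.0021879188708857733
top [0.5098 0.2482 0.0097] 0.0015899403118838065
```

Both cameras put the ball at about (.5095, .246) in the arm frame. Measured at each jam, the rim was 2.6–4 mm off, more than the 2 mm clearance. I'll centre the free-hanging rim by measurement.

{"api": "apply_moves", "payload": {"targets": [[0, -0.0035, -0.0025, 0, 0, 0, 0], [0, -0.0035, -0.0025, 0, 0, 0, 0], [0, 0, 0, 0, 0, 0, 0], [0, 0, 0, 0, 0, 0, 0], [0, 0, 0, 0, 0, 0, 0], [0, 0, 0, 0, 0, 0, 0]]}}

```text
time_s: 17.9
tcp_pos: [0.5082, 0.2474, 0.2109]
eef_rot: [-180.0, -0.0, -2.5]
contact_force: [-0.7, -0.3, -5.2]
gripper_width: 0.0242
gripper_force: 25.0
```

```bash
cat > m.py <<'E'
from meas import *
s=get_state();t=s["tcp_pos"];print(t,s["contact_force"],s["time_s"])
for n,a in(("scene","s2"),("top","t2")): reg(a,capture(n),t)
E
python3 m.py; python3 - <<'E'
from meas import *
for f in("scene0","top0"):
    c=dict(np.load(f+".npz")); print(f,tongue(cloud(c),c["range_z"]>0,.045,.395,.445,-.012))
E
```

```text
[0.50824966 0.24740298 0.21091749] [-0.72122564 -0.30359908 -5.23635526] 17.9
s2 rot [-0.8  0.9 -0.1] rim centre [0.5043 0.2463 0.0667]
t2 rot [-0.3  0.5  1.3] rim centre [0.5067 0.2468 0.0664]
scene0 (np.int64(51), array([0.43, 2.45]), np.float64(0.0445), np.float64(0.0012))
top0 (np.int64(106), array([0.41, 2.89]), np.float64(0.0447), np.float64(0.001))
```

{"api": "apply_moves", "payload": {"targets": [[0, 0.003, 0, 0, 0, 0, 0], [0, 0, 0, 0, 0, 0, 0], [0, 0, 0, 0, 0, 0, 0], [0, 0, 0, 0.002, 0, 0, 0], [0, 0, 0, 0.002, 0, 0, 0], [0, 0, 0, 0.002, 0, 0, 0], [0, 0, 0, 0.002, 0, 0, 0], [0, 0, 0, 0.0015, 0, 0, 0], [0, 0, 0, 0, 0, 0, 0], [0, 0, 0, 0, 0, 0, 0]]}}

```text
time_s: 18.83
tcp_pos: [0.5113, 0.2472, 0.2013]
eef_rot: [180.0, 0.0, -2.5]
contact_force: [-0.4, 0.2, -4.8]
gripper_width: 0.0237
gripper_force: 25.0
```

```bash
python3 m.py
```

```text
[0.51127835 0.2472071  0.20127707] [-0.37820043  0.24181178 -4.79732035] 18.8333
s2 rot [-0.2 -0.9 -0.5] rim centre [0.512  0.2459 0.0571]
t2 rot [-0.4 -1.3  1.9] rim centre [0.513  0.2468 0.0577]
```

{"api": "apply_moves", "payload": {"targets": [[0, -0.001, 0, 0, 0, 0, 0], [0, -0.0015, 0, 0, 0, 0, 0], [0, 0, 0, 0, 0, 0, 0], [0, 0, 0, 0, 0, 0, 0], [0, 0, 0, 0.001, 0, 0, 0], [0, 0, 0, 0.001, 0, 0, 0], [0, 0, 0, 0.0005, 0, 0, 0], [0, 0, 0, 0, 0, 0, 0]]}}

```text
time_s: 19.6
tcp_pos: [0.5093, 0.2476, 0.1995]
eef_rot: [-180.0, -0.1, -2.5]
contact_force: [0.5, -0.6, -0.1]
gripper_width: 0.0235
gripper_force: 25.0
```

```bash
python3 m.py
```

```text
[0.50933081 0.24756064 0.19950397] [ 0.54546772 -0.55505409 -0.06548902] 19.6
s2 rot [-0.6 -0.3 -0.2] rim centre [0.5081 0.2465 0.0556]
t2 rot [-0.7 -0.6  2.1] rim centre [0.5084 0.2465 0.0557]
```

The rim height is the same at several offsets. I'll press lightly and read the moment to locate the contact.

{"api": "apply_moves", "payload": {"targets": [[0, 0, 0, 0.0015, 0, 0, 0], [0, 0, 0, 0.0015, 0, 0, 0], [0, 0, 0, 0, 0, 0, 0], [0, 0, 0, 0, 0, 0, 0]]}}

```text
time_s: 20.03
tcp_pos: [0.5111, 0.2481, 0.199]
eef_rot: [-179.9, -0.3, -2.4]
contact_force: [2.1, -2.3, 12.3]
gripper_width: 0.0236
gripper_force: 25.0
```

```bash
python3 m.py; python3 - <<'E'
from meas import *
s=get_state(); print(s["moment"],s["eef_rot"])
c=capture("scene"); np.savez("s9.npz",**c); d=capture("top"); np.savez("t9.npz",**d)
for c,zt in((c,.089),(d,.089)): print(tongue(cloud(c),c["range_z"]>0,zt,.43,.475,.246))
a=cv2.resize(c["frame"] if 0 else np.load("s9.npz")["frame"][165:235,370:460,::-1],None,fx=8,fy=8,interpolation=cv2.INTER_LANCZOS4)
cv2.imwrite("pics/s9.png",a)
E
```

```text
[0.51107991 0.24807316 0.19904416] [ 2.05572917 -2.31194655 12.2870181 ] 20.0333
s2 rot [-0.4  0.4 -0.2] rim centre [0.5075 0.2468 0.0549]
t2 rot [-0.9  0.2  1.7] rim centre [0.5082 0.2464 0.0556]
[-0.92834458 -0.3156999  -0.03900181] [-179.87259837   -0.31783744   -2.43257635]
(np.int64(57), array([-1.99, -0.62]), np.float64(0.0887), np.float64(0.001))
(np.int64(110), array([-3.75,  0.48]), np.float64(0.0894), np.float64(0.0011))
```

View pics/s9.png

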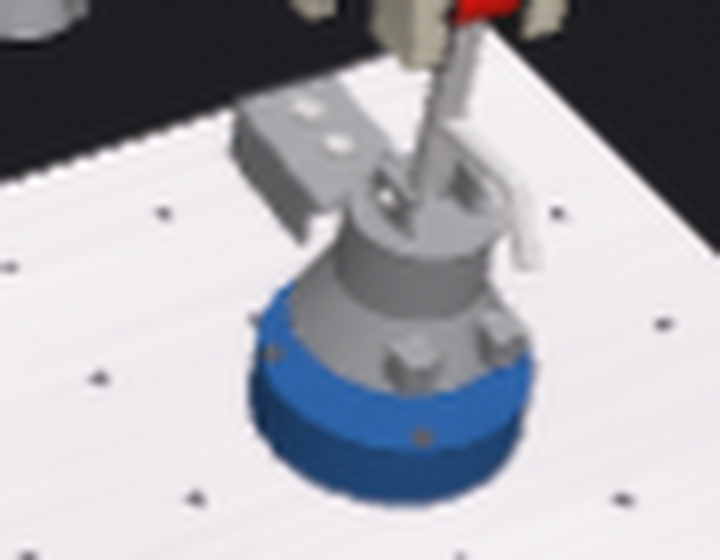

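The moment puts the contact on the bell's -y wall, so the ball lies towards -y. The bore starts at the cone's top. The Fx signs and the disc fit suggest x≈.511, y≈.2425, so I'll retry there.

{"api": "apply_moves", "payload": {"targets": [[0, 0, 0, -0.004, 0, 0, 0], [0, 0, 0, -0.003, 0, 0, 0], [0, 0.003, 0.004, 0, 0, 0, 0], [0, 0, 0, 0, 0, 0, 0], [0, 0, 0, 0, 0, 0, 0], [0, 0, 0, 0, 0, 0, 0], [0, 0, 0, 0.002, 0, 0, 0], [0, 0, 0, 0.002, 0, 0, 0], [0, 0, 0, 0.001, 0, 0, 0], [0, 0, 0, 0, 0, 0, 0]]}}

```text
time_s: 21.07
tcp_pos: [0.5134, 0.2438, 0.2001]
eef_rot: [-179.9, -0.2, -2.4]
contact_force: [-0.3, -1.7, 7.0]
gripper_width: 0.0236
gripper_force: 25.0
```

```bash
python3 m.py;python3 -c "
from plant import *;s=get_state();print(s['moment'])"
```

```text
[0.51341241 0.24378721 0.20006236] [-0.266672   -1.68581236  7.00718597] 21.0667
s2 rot [-0.2  0.5 -0. ] rim centre [0.5117 0.2425 0.0553]
t2 rot [-0.3 -0.4  1.4] rim centre [0.5121 0.2428 0.0564]
[-0.66359091 -0.21670654 -0.02143952]
```

The contact appears to act near the ball's apex and is insensitive to offset. So something moving with the handle may fill the bore when it is fully upright. I'll test by swinging the handle to about 60°, still raised and well above 0.5 rad, with the coupler resting on the ball.

{"api": "apply_moves", "payload": {"targets": [[0, 0, 0, -0.002, 0, 0, 0], [0, 0.0044, 0, 0.0001, 0, 0, 0], [0, 0.0044, 0, 0.0004, 0, 0, 0], [0, 0.0044, 0, 0.0005, 0, 0, 0], [0, 0.0044, 0, 0.0009, 0, 0, 0], [0, 0.0044, 0, 0.001, 0, 0, 0], [0, 0.0043, 0, 0.0013, 0, 0, 0], [0, 0.0042, 0, 0.0015, 0, 0, 0], [0, 0.0041, 0, 0.0017, 0, 0, 0], [0, 0.004, 0, 0.0019, 0, 0, 0], [0, 0.0039, 0, 0.0021, 0, 0, 0], [0, 0, 0, 0, 0, 0, 0], [0, 0, 0, 0, 0, 0, 0]]}}

```text
time_s: 22.25
tcp_pos: [0.5563, 0.2417, 0.1899]
eef_rot: [-179.9, -0.2, -2.5]
contact_force: [2.7, -1.2, 7.3]
gripper_width: 0.024
gripper_force: 25.0
```

```bash
python3 - <<'E'
from meas import *
s=get_state();t=s["tcp_pos"];print(t,s["contact_force"],s["moment"])
t=t+[-.0425,0,.0114]
for n,a in(("scene","s2"),("top","t2")):
    c=capture(n); np.savez(a[0]+"10.npz",**c); reg(a,c,t); print(tongue(cloud(c),c["range_z"]>0,.085,.43,.475,.244))
E
```

```text
[0.55630554 0.24169503 0.189851  ] [ 2.68869306 -1.16908145  7.30654637] [-0.48694443 -1.31796239  0.1084249 ]
s2 rot [-0.2 14.7  0.3] rim centre [0.5077 0.242  0.0543]
(np.int64(10), array([-3.44,  3.52]), np.float64(0.0956), np.float64(0.001))
t2 rot [ 0.7 14.6  1.3] rim centre [0.5077 0.2432 0.0545]
(np.int64(5), array([1.13, 6.61]), np.float64(0.0967), np.float64(0.0001))
```

The coupler only tilted, so the handle is not the blocker. I'll go back upright over the ball, let it hang, and measure.

{"api": "apply_moves", "payload": {"targets": [[0, -0.0058, 0, -0.004, 0, 0, 0], [0, -0.0058, 0, -0.0035, 0, 0, 0], [0, -0.0058, 0, -0.003, 0, 0, 0], [0, -0.0058, 0, -0.0025, 0, 0, 0], [0, -0.0058, 0, -0.002, 0, 0, 0], [0, -0.0058, 0, -0.002, 0, 0, 0], [0, -0.0058, -0.001, -0.002, 0, 0, 0], [0, -0.0058, -0.0015, -0.002, 0, 0, 0], [0, 0, 0, 0, 0, 0, 0], [0, 0, 0, 0, 0, 0, 0], [0, 0, 0, 0, 0, 0, 0], [0, 0, 0, 0, 0, 0, 0]]}}

```text
time_s: 23.35
tcp_pos: [0.5079, 0.2459, 0.2093]
eef_rot: [180.0, 0.0, -2.5]
contact_force: [-0.5, 0.1, -5.7]
gripper_width: 0.024
gripper_force: 25.0
```

```bash
python3 m.py; python3 - <<'E'
from meas import *
# silhouettes of bell-top disc: horizontal extents per camera by depth slice (hanging), relative to ball fit
for n in("scene","top"):
    c=capture(n); np.savez(n[0]+"11.npz",**c); P=cloud(c); q=P[(c["range_z"]>0)&(np.hypot(P[...,0]-.509,P[...,1]-.245)<.045)]
    for lo,hi in((.062,.07),(.07,.08),(.108,.122)):
        s=q[(q[:,2]>lo)&(q[:,2]<hi)]; print(n,lo,len(s),np.percentile(s[:,:2],[1,99],axis=0).round(4).tolist())
E
```

```text
[0.50789172 0.24586577 0.20928564] [-0.47447241  0.10061774 -5.73554348] 23.35
s2 rot [-0.9 -0.2 -0.4] rim centre [0.5061 0.2444 0.0647]
t2 rot [-0.2 -1.8  2.1] rim centre [0.5089 0.2453 0.0654]
scene 0.062 57 [[0.4856, 0.2067], [0.5495, 0.2678]]
scene 0.07 116 [[0.4716, 0.2087], [0.5503, 0.2659]]
scene 0.108 176 [[0.4862, 0.2164], [0.5352, 0.2662]]
top 0.062 46 [[0.4805, 0.2092], [0.5384, 0.2833]]
top 0.07 84 [[0.4705, 0.2125], [0.5427, 0.2777]]
top 0.108 207 [[0.4846, 0.2214], [0.53, 0.2707]]
```

Same-camera comparison says the bell still needs about +3 mm in y. I'll hop-search upward in y with light presses.

{"api": "apply_moves", "payload": {"targets": [[0, 0.0005, -0.003, 0, 0, 0, 0], [0, 0, 0, 0, 0, 0, 0], [0, 0, 0, 0.003, 0, 0, 0], [0, 0, 0, 0.003, 0, 0, 0], [0, 0, 0, 0.003, 0, 0, 0], [0, 0, 0, 0.002, 0, 0, 0], [0, 0, 0, 0, 0, 0, 0]]}}

```text
time_s: 24.13
tcp_pos: [0.5091, 0.249, 0.199]
eef_rot: [-180.0, -0.1, -2.5]
contact_force: [0.3, -0.1, -0.5]
gripper_width: 0.0242
gripper_force: 25.0
```

{"api": "apply_moves", "payload": {"targets": [[0, 0, 0, -0.004, 0, 0, 0], [0, 0, -0.002, 0, 0, 0, 0], [0, 0, 0, 0.002, 0, 0, 0], [0, 0, 0, 0.002, 0, 0, 0], [0, 0, 0, 0, 0, 0, 0]]}}

```text
time_s: 24.55
tcp_pos: [0.5092, 0.2512, 0.199]
eef_rot: [-180.0, -0.1, -2.5]
contact_force: [0.4, -0.8, 0.5]
gripper_width: 0.0242
gripper_force: 25.0
```

{"api": "apply_moves", "payload": {"targets": [[0, 0, 0, -0.004, 0, 0, 0], [0, 0, -0.002, 0, 0, 0, 0], [0, 0, 0, 0.002, 0, 0, 0], [0, 0, 0, 0.002, 0, 0, 0], [0, 0, 0, 0, 0, 0, 0]]}}

```text
time_s: 24.97
tcp_pos: [0.5093, 0.2528, 0.1991]
eef_rot: [180.0, -0.1, -2.5]
contact_force: [0.1, -2.2, 2.4]
gripper_width: 0.0237
gripper_force: 25.0
```

```bash
python3 m.py; python3 -c "
from plant import *;s=get_state();print(s['moment'])"
```

```text
[0.50928758 0.25280783 0.19909807] [ 0.1221206  -2.16544872  2.38798015] 24.9667
s2 rot [-1.3 -1.8 -0.2] rim centre [0.5101 0.2505 0.0547]
t2 rot [-1.8 -1.9  1.9] rim centre [0.5094 0.2506 0.0549]
[-0.90134637 -0.0207302   0.03259209]
```

The ball's y window is now bracketed: side forces flip between rim y .2438 and .2505, which gives a centre of .247. The 60° test was flawed because the arc was too long and straightened the chain. I'll repeat it with a correct arc to 45°, centred in y.

{"api": "apply_moves", "payload": {"targets": [[0, 0, 0.003, -0.001, 0, 0, 0], [0, 0, 0.002, 0, 0, 0, 0], [0, 0.0044, 0, 0.0011, 0, 0, 0], [0, 0.0044, 0, 0.0004, 0, 0, 0], [0, 0.0044, 0, 0.0005, 0, 0, 0], [0, 0.0044, 0, 0.0009, 0, 0, 0], [0, 0.0044, 0, 0.001, 0, 0, 0], [0, 0.0043, 0, 0.0013, 0, 0, 0], [0, 0.0042, 0, 0.0015, 0, 0, 0], [0, 0.0041, 0, 0.0017, 0, 0, 0], [0, 0.004, 0, 0.0019, 0, 0, 0], [0, 0.0039, 0, 0.0021, 0, 0, 0], [0, 0.0038, 0, 0.0023, 0, 0, 0], [0, 0.0037, 0, 0.0025, 0, 0, 0], [0, 0.0035, 0, 0.0027, 0, 0, 0], [0, 0.0034, 0, 0.0029, 0, 0, 0], [0, 0.0032, 0, 0.0031, 0, 0, 0], [0, 0, 0, 0, 0, 0, 0]]}}

```text
time_s: 26.57
tcp_pos: [0.5711, 0.2455, 0.1747]
eef_rot: [-179.9, -0.2, -2.5]
contact_force: [2.0, -0.1, 2.8]
gripper_width: 0.0239
gripper_force: 25.0
```

```bash
python3 - <<'E'
from meas import *
s=get_state();t=s["tcp_pos"];print(t,s["contact_force"],s["moment"])
t=np.array([.510,.2475,.199])
for n,a in(("scene","s2"),("top","t2")):
    c=capture(n); np.savez(a[0]+"12.npz",**c); reg(a,c,t)
    P=cloud(c); q=P[(c["range_z"]>0)&(abs(P[...,0]-.45)<.02)&(abs(P[...,1]-.25)<.01)&(P[...,2]>.06)]; print("tongue z",np.median(q[:,2]))
im=cv2.resize(np.load("s12.npz")["frame"][150:240,365:475,::-1],None,fx=6,fy=6,interpolation=cv2.INTER_LANCZOS4); cv2.imwrite("pics/s12.png",im)
E
```

```text
[0.57113573 0.24553902 0.17474893] [ 1.98589695 -0.06287194  2.82309238] [ 0.0617596  -0.95971379 -0.00319894]
s2 rot [ 0.6 10.1  0.1] rim centre [0.5086 0.2466 0.049 ]
tongue z 0.09190581963096128
t2 rot [0.5 8.8 1. ] rim centre [0.5088 0.2479 0.0485]
tongue z 0.0920562749574767
```

The rim dropped 6 mm as the handle came down to about 62°, so the handle's inner end does fill the bore near vertical. I'll keep going down, aiming to seat at about 45°, which still keeps the claw clear.

{"api": "apply_moves", "payload": {"targets": [[0, 0, 0, 0.0015, 0, 0, 0], [0, 0, 0, 0.0015, 0, 0, 0], [0, 0, 0, 0.0015, 0, 0, 0], [0, 0, 0, 0.0015, 0, 0, 0], [0, 0, 0, 0.0015, 0, 0, 0], [0, 0, 0, 0.0015, 0, 0, 0], [0, 0, 0, 0, 0, 0, 0]]}}

```text
time_s: 27.25
tcp_pos: [0.5677, 0.2449, 0.1637]
eef_rot: [179.9, 0.1, -2.5]
contact_force: [-1.5, 0.5, -1.6]
gripper_width: 0.0237
gripper_force: 25.0
```

```bash
cat > m2.py <<'E'
from meas import *
s=get_state();T=s["tcp_pos"];print(T,s["contact_force"],s["time_s"])
for zz in(.199,.189):
  for n,a in(("scene","s2"),("top","t2")): reg(a,capture(n),np.array([.510,.2475,zz]))
E
python3 m2.py
```

```text
[0.56773901 0.24493477 0.16370502] [-1.48421404  0.52025991 -1.63539928] 27.25
s2 rot [0.4 0.3 0.8] rim centre [0.5084 0.2463 0.0431]
t2 rot [-0.8  0.6  0.8] rim centre [0.5086 0.2469 0.0433]
s2 rot [0.1 1.7 1.1] rim centre [0.5081 0.2462 0.0421]
t2 rot [-0.7  0.9  1.6] rim centre [0.5086 0.2473 0.0435]
```

View pics/s12.png

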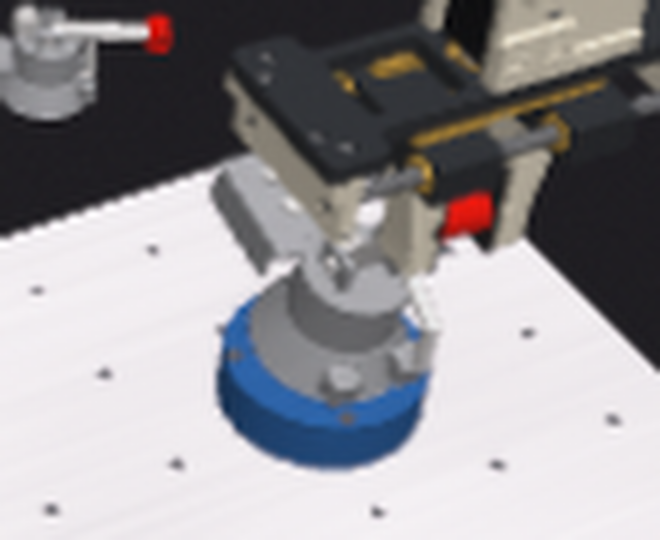

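Before that last move the picture showed the coupler tilted over the ball, with the red grip at (468,213). The rim now registers at ≈.041, level. I'll check seating by the tongue height, which should be .0746.

```bash
python3 - <<'E'
from meas import *
for n in("scene","top"):
    c=capture(n); print(n,tongue(cloud(c),c["range_z"]>0,.076,.43,.475,.2475))
E
```

```text
scene (np.int64(43), array([-2.07,  4.89]), np.float64(0.0774), np.float64(0.001))
top (np.int64(105), array([-3.82,  1.88]), np.float64(0.0784), np.float64(0.001))
```

It is about 3 mm high at the tongue (2–3° nose-down) because the handle is in slight tension. I'll push in along the handle to level it.

{"api": "apply_moves", "payload": {"targets": [[0, -0.001, 0, 0.0015, 0, 0, 0], [0, -0.001, 0, 0.0015, 0, 0, 0], [0, -0.0005, 0, 0.001, 0, 0, 0], [0, 0, 0, 0, 0, 0, 0], [0, 0, 0, 0, 0, 0, 0]]}}

```text
time_s: 27.97
tcp_pos: [0.5677, 0.2454, 0.1621]
eef_rot: [-180.0, -0.2, -2.5]
contact_force: [3.4, -4.9, 3.5]
gripper_width: 0.0239
gripper_force: 25.0
```

```bash
python3 - <<'E'
from meas import *
for n,a in(("scene","s2"),("top","t2")):
    c=capture(n); print(n,tongue(cloud(c),c["range_z"]>0,.076,.43,.475,.2475)); reg(a,c,np.array([.510,.2475,.187]))
E
```

```text
scene (np.int64(40), array([-1.06,  4.26]), np.float64(0.0747), np.float64(0.001))
s2 rot [ 1.8 -0.2  0.6] rim centre [0.509  0.2463 0.0415]
top (np.int64(87), array([2.46, 1.78]), np.float64(0.0751), np.float64(0.0009))
t2 rot [-0.3 -0.4  2.3] rim centre [0.5088 0.2473 0.0423]
```

Seated: tongue at .0749 against .0746. Now I'll press the handle down along its arc.

{"api": "apply_moves", "payload": {"targets": [[0, 0.0031, 0.001, 0.0032, 0, 0, 0], [0, 0.0031, 0, 0.0032, 0, 0, 0], [0, 0.0028, 0, 0.0035, 0, 0, 0], [0, 0.0026, 0, 0.0035, 0, 0, 0], [0, 0.0025, 0, 0.0038, 0, 0, 0], [0, 0.0022, 0, 0.0038, 0, 0, 0], [0, 0.0021, 0, 0.0039, 0, 0, 0], [0, 0.0018, 0, 0.0041, 0, 0, 0], [0, 0.0017, 0, 0.0041, 0, 0, 0], [0, 0.0014, 0, 0.0042, 0, 0, 0], [0, 0.0012, 0, 0.0043, 0, 0, 0], [0, 0.0009, 0, 0.0044, 0, 0, 0], [0, 0.0008, 0, 0.0044, 0, 0, 0], [0, 0, 0, 0, 0, 0, 0]]}}

```text
time_s: 29.23
tcp_pos: [0.593, 0.2435, 0.1091]
eef_rot: [-180.0, -0.0, -2.5]
contact_force: [5.5, -0.9, 0.4]
gripper_width: 0.024
gripper_force: 25.0
```

{"api": "apply_moves", "payload": {"targets": [[0, 0, 0, 0.003, 0, 0, 0], [0, 0, 0, 0.003, 0, 0, 0], [0, 0, 0, 0.003, 0, 0, 0], [0, 0, 0, 0.002, 0, 0, 0], [0, 0, 0, 0, 0, 0, 0]]}}

```text
time_s: 29.65
tcp_pos: [0.5939, 0.2435, 0.0999]
eef_rot: [-180.0, -0.2, -2.5]
contact_force: [5.4, -1.8, 7.7]
gripper_width: 0.0242
gripper_force: 25.0
```

```bash
python3 - <<'E'
from meas import *
for n,a in(("scene","s2"),("top","t2")):
    c=capture(n); print(n,tongue(cloud(c),c["range_z"]>0,.076,.43,.475,.2475)); reg(a,c,np.array([.510,.2475,.187]))
E
```

```text
scene (np.int64(26), array([-6.57,  1.78]), np.float64(0.0751), np.float64(0.001))
s2 rot [ 6.   6.1 -8. ] rim centre [0.4989 0.2412 0.0344]
top (np.int64(97), array([-3.15,  4.69]), np.float64(0.0757), np.float64(0.001))
t2 rot [0.4 0.1 2. ] rim centre [0.5085 0.2472 0.042 ]
```

{"api": "apply_moves", "payload": {"targets": [[0, 0, 0, 0.002, 0, 0, 0], [0, 0, 0, 0.002, 0, 0, 0], [0, 0, 0, 0, 0, 0, 0], [0, 0, 0, 0, 0, 0, 0]]}}

```text
time_s: 30.08
tcp_pos: [0.5957, 0.2439, 0.0978]
eef_rot: [-179.9, -0.4, -2.4]
contact_force: [8.6, -4.7, 13.2]
gripper_width: 0.0235
gripper_force: 25.0
```

{"api": "apply_moves", "payload": {"targets": [[0, -0.001, 0.001, 0.002, 0, 0, 0], [0, 0, 0, 0.002, 0, 0, 0], [0, 0, 0, 0, 0, 0, 0], [0, 0, 0, 0, 0, 0, 0]]}}

```text
time_s: 30.42
tcp_pos: [0.5971, 0.244, 0.0958]
eef_rot: [-179.7, -0.7, -2.4]
contact_force: [11.8, -4.2, 17.3]
gripper_width: 0.0237
gripper_force: 25.0
```

```bash
python3 - <<'E'
from meas import *
for n in("scene","top"):
    c=capture(n); P=cloud(c); f=c["frame"].astype(int); red=(c["range_z"]>0)&(f[...,0]>90)&(f[...,0]>2*f[...,1])&(f[...,0]>2*f[...,2])&(abs(P[...,0]-.59)<.04)&(abs(P[...,1]-.245)<.03)
    q=P[red]; print(n,len(q), q.mean(0) if len(q) else 0, np.percentile(q[:,2],[5,50,95]) if len(q) else 0); print(tongue(P,c["range_z"]>0,.076,.43,.475,.2475))
E
```

```text
scene 31 [0.60463216 0.24180789 0.09999983] [0.0949686  0.09939431 0.10510058]
(np.int64(46), array([-6.48,  1.3 ]), np.float64(0.0811), np.float64(0.0013))
top 8 [0.59140301 0.24678736 0.12354669] [0.10472796 0.10635236 0.17679938]
(np.int64(106), array([-4.48,  1.25]), np.float64(0.0814), np.float64(0.0011))
```

The tongue rose, so the handle is already against its stop at about 0 rad and extra pressing tips the coupler. I'll ease off to level and check.

{"api": "apply_moves", "payload": {"targets": [[0, 0.001, 0, -0.002, 0, 0, 0], [0, 0.001, 0, -0.002, 0, 0, 0], [0, 0, 0, -0.002, 0, 0, 0], [0, 0, 0, -0.001, 0, 0, 0], [0, 0, 0, 0, 0, 0, 0], [0, 0, 0, 0, 0, 0, 0]]}}

```text
time_s: 31.02
tcp_pos: [0.5945, 0.2431, 0.0993]
eef_rot: [-179.9, -0.2, -2.5]
contact_force: [3.8, -0.5, 7.0]
gripper_width: 0.0237
gripper_force: 25.0
```

```bash
cat > m3.py <<'E'
from meas import *
s=get_state();print(s["tcp_pos"],s["contact_force"],s["time_s"])
for n in("scene","top"):
    c=capture(n); P=cloud(c); f=c["frame"].astype(int); red=(c["range_z"]>0)&(f[...,0]>90)&(f[...,0]>2*f[...,1])&(f[...,0]>2*f[...,2])&(abs(P[...,0]-.59)<.04)&(abs(P[...,1]-.245)<.03)
    q=P[red]; print(n,len(q), q.mean(0) if len(q) else 0, np.percentile(q[:,2],[5,50,95]) if len(q) else 0); print(tongue(P,c["range_z"]>0,.076,.43,.475,.2475))
    cv2.imwrite(f"pics/f_{n}_{s['time_s']:.1f}.png",c["frame"][:,:,::-1])
E
python3 m3.py
```

```text
[0.59449655 0.24312605 0.09928004] [ 3.75180501 -0.54938975  6.97916831] 31.0167
scene 30 [0.60183516 0.24156513 0.10292771] [0.09802793 0.10295625 0.10775422]
(np.int64(36), array([-4.01,  5.29]), np.float64(0.0764), np.float64(0.0014))
top 7 [0.59268325 0.24899244 0.11738398] [0.10736511 0.10835762 0.15324537]
(np.int64(104), array([-0.37,  3.96]), np.float64(0.0769), np.float64(0.001))
```

I'll release under this light pressure so that the handle stays on its stop.

{"api": "apply_moves", "payload": {"targets": [[0, 0, 0, -0.001, 0, 0, 0], [0, 0, 0, 0, 0, 0, 0], [0.7, 0, 0, 0, 0, 0, 0], [0.7, 0, 0, 0, 0, 0, 0], [0.7, 0, 0, 0, 0, 0, 0], [0.7, 0, 0, 0, 0, 0, 0], [0.7, 0, 0, 0, 0, 0, 0], [0.7, 0, 0, 0, 0, 0, 0]]}}

```text
time_s: 31.78
tcp_pos: [0.5928, 0.2421, 0.0988]
eef_rot: [180.0, 0.0, -2.5]
contact_force: [-0.1, -0.7, -1.1]
gripper_width: 0.0574
gripper_force: 0.0
```

```bash
python3 m3.py
```

```text
[0.59277482 0.24206385 0.09881599] [-0.12967282 -0.69004654 -1.14587992] 31.7833
scene 44 [0.59825506 0.24168774 0.10539994] [0.09870898 0.10662363 0.11007679]
(np.int64(32), array([-3.3 , -2.91]), np.float64(0.074), np.float64(0.001))
top 21 [0.58656212 0.23870544 0.1278846 ] [0.11010138 0.11214239 0.18114862]
(np.int64(106), array([ 0.5 , -0.12]), np.float64(0.075), np.float64(0.0011))
```

{"api": "apply_moves", "payload": {"targets": [[0.7, 0, 0, -0.01, 0, 0, 0], [0.7, 0, 0, -0.02, 0, 0, 0], [0.7, 0, 0, -0.03, 0, 0, 0], [0.7, 0, 0, -0.03, 0, 0, 0], [0.7, 0, 0, -0.03, 0, 0, 0], [0.7, -0.02, 0.03, 0, 0, 0, 0], [0.7, -0.02, 0.03, 0, 0, 0, 0], [0.7, -0.02, 0.03, 0, 0, 0, 0], [0.7, -0.02, 0.03, 0, 0, 0, 0], [0.7, -0.02, 0.03, 0, 0, 0, 0], [0.7, -0.02, 0.03, 0, 0, 0, 0], [0.7, -0.01, 0.01, 0, 0, 0, 0], [0.7, 0, 0, 0, 0, 0, 0], [0.7, 0, 0, 0, 0, 0, 0]]}}

```text
time_s: 33.05
tcp_pos: [0.4549, 0.0577, 0.2205]
eef_rot: [-179.9, -0.1, -2.5]
contact_force: [-0.1, -0.0, -0.5]
gripper_width: 0.0613
gripper_force: 0.0
```

```bash
python3 m3.py; python3 - <<'E'
from meas import *
for n in("scene","top"):
    c=capture(n); P=cloud(c); f=c["frame"].astype(int); ok=c["range_z"]>0
    red=ok&(f[...,0]>90)&(f[...,0]>2*f[...,1])&(f[...,0]>2*f[...,2])&(abs(P[...,0]-.59)<.04)&(abs(P[...,1]-.245)<.03)&(P[...,2]<.13); q=P[red]
    print(n,len(q),q[:,2].max())
    b=ok&~red&(P[...,0]>.545)&(P[...,0]<.585)&(abs(P[...,1]-.245)<.012)&(P[...,2]>.08)&(P[...,2]<.125)
    q=P[b]
    if len(q)>8: print("bar slope deg",np.degrees(np.arctan(np.polyfit(q[:,0],q[:,2],1))),q[:,2].mean())
    if n=="scene": a=cv2.resize(c["frame"][150:250,360:480,::-1],None,fx=4,fy=4,interpolation=cv2.INTER_CUBIC)
    else: bb=cv2.resize(c["frame"][100:200,180:260,::-1],None,fx=4,fy=4,interpolation=cv2.INTER_CUBIC)
cv2.imwrite("pics/final.png",np.hstack([a,bb]))
E
```

```text
[0.45492828 0.05770482 0.22048442] [-0.09454502 -0.0222028  -0.53245219] 33.05
scene 69 [0.5950979  0.23824819 0.10587261] [0.09715768 0.10687623 0.1109183 ]
(np.int64(56), array([-1.05, -0.17]), np.float64(0.0743), np.float64(0.0011))
top 0 0 0
(np.int64(103), array([-1.23, -0.88]), np.float64(0.0749), np.float64(0.0012))
scene 70 0.11271407509684239
bar slope deg [6.17872526 2.42473683] 0.10344618406028656Traceback (most recent call last):
  File "<stdin>", line 5, in <module>
    return umr_maximum(a, axis, None, out, keepdims, initial, where)
ValueError: zero-size array to reduction operation maximum which has no identity
```

```bash
python3 - <<'E'
from meas import *
from scipy.optimize import least_squares
def fit(c,ctr):
    P=cloud(c); f=c["frame"].astype(int); ok=c["range_z"]>0
    red=ok&(f[...,0]>80)&(f[...,0]>1.8*f[...,1])&(f[...,0]>1.8*f[...,2])&(abs(P[...,0]-ctr[0])<.03)&(abs(P[...,1]-ctr[1])<.03)&(P[...,2]>ctr[2]-.02)&(P[...,2]<ctr[2]+.02)
    return P[red]
for nm,qs in(("start",[fit(dict(np.load("scene0.npz")),(.562,-.018,.083))]),("end",[fit(capture("scene"),(.594,.243,.1)) for _ in range(8)])):
    q=np.vstack(qs); m=q.mean(0)
    r=least_squares(lambda p:np.hypot(q[:,0]-p[0],q[:,2]-p[1])-.01,[m[0]-.004,m[2]-.006],loss="soft_l1",f_scale=.002); print(nm,len(q),m,r.x)
B=[]
for _ in range(8):
    c=capture("top"); P=cloud(c); f=c["frame"].astype(int); s=(c["range_z"]>0)&(P[...,0]>.535)&(P[...,0]<.585)&(abs(P[...,1]-.2475)<.006)&(P[...,2]>.09)&(P[...,2]<.125); B.append(P[s])
B=np.vstack(B); print(len(B),np.polyfit(B[:,0],B[:,2],1) if len(B)>9 else 0,[(x,np.median(B[abs(B[:,0]-x)<.004][:,2]).round(4)) for x in(.54,.55,.56,.57,.58)])
E
```

```text
start 75 [ 0.56475871 -0.02080665  0.08795947] [0.56117226 0.08179392]
end 582 [0.5952319  0.23781767 0.10580086] [0.59209418 0.10029514]
91 [-0.49517089  0.37194402] [(0.54, np.float64(0.1053)), (0.55, np.float64(0.0957)), (0.56, np.float64(nan)), (0.57, np.float64(nan)), (0.58, np.float64(nan))]
  return _methods._mean(a, axis=axis, dtype=dtype,
  ret = ret.dtype.type(ret / rcount)
```

The barrel centre is at .1003 and the pivot height at ≈.100, so the handle is level (0 rad). The tongue height of .0745 means the coupler is flat on the base, and the robot is clear.

```bash
python3 -c "
from plant import *
print(close_job())"
```

```text
the job is handed in; nothing more can be done
None
```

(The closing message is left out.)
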